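# Free the drilled adapter bar from the slide vise and lay it in its cradle

### The job

Slide the vise's jaw right back by its red knob, then lift the drilled aluminium bar out by an end, lay it flat on the middle of the cork pad and let go of it. Take it up again by its middle and lay it gently down flat in the end-pocket cradle, its blue end in the blue pocket, and let go. Leave the jaw open, and leave the bottle, the fibre cleaver and the orange reel where they stand.

Things in the scene. Friction and masses are not known exactly. Their poses are not given: they have to be found in the camera images.
- vise: Fixed blue vise, bed 190 x 50 mm, 30 mm high. Origin on the table; z up. Jaws close along its x; the moving jaw is on the -x side and opens toward -x; the fixed steel jaw is at x = 46.5 to 64.5 mm, top 62 mm above the table. Both jaws are 40 mm wide (y = -20 to 20 mm), so the bar, lying across the bed along y, sticks out at both ends, 30 mm above the table.
- jaw (a joint): Travel of the moving jaw in m: 0 closed on the bar, 0.045 fully open (end stop). Starts near 0 and stays where it is left (friction about 5 N). A dark lip at its top (62.5 to 68.5 mm above the table) reaches 6 mm over the bar and holds it down until the jaw has moved back.
- jaw_knob (a point): Centre of the red upright knob on the moving jaw's carriage: 24 mm diameter, from 44 to 94 mm above the table; this point is 70 mm above the table (69 mm is the knob's mid-height). 41 mm of free carriage (top 44 mm above the table) lies between knob and jaw plate. Moves with the jaw toward the vise's -x. Axes as the vise.
- vise_seat (a point): Point on the vise bed midway between the closed jaws, 30 mm above the table: the bar's underside rests here at the start (shifted up to 6 mm along y).
- bar_mid (a point): Centre (half-way up) of the loose aluminium bar: 150 mm long along its y, 32 mm wide along its x, 30 mm high along its z, with a row of black drilled holes on top; about 0.2 kg. The last 22 mm at its +y end are painted blue. It starts in the vise with its axes parallel to the vise's.
- pad: Fixed cork pad 120 mm (its x) x 190 mm (its y), 6 mm thick, flat on the table. Origin at the centre of its underside.
- cradle: Fixed grey cradle that takes the bar flat, bar along its y. Base 66 (x) x 190 mm (y), floor 6 mm above the table; origin: centre of its underside. At each end a pocket, blue at +y, black at -y: walls 6 mm thick, tops 30 mm above the table, side walls from |y| = 43 to 91 mm with inner faces at x = +-21 mm, end wall inner face at |y| = 85 mm. The middle is open at the sides.
- bottle: Bystander: loose upright clear bottle with a red cap, 60 mm diameter, 140 mm high, standing close by one end of the bar in the vise (either one), too near for a gripper's body to come down over that end. Origin at the centre of its underside.
- cleaver: Bystander: loose black fibre cleaver, 75 x 50 mm and 44 mm high, standing by the other end of the bar. Origin at the centre of its underside.
- reel: Bystander: loose orange reel, 76 mm diameter, 40 mm high, beyond the pad. Origin at the centre of its underside.
- bar_blue (a point): Middle of the bar's blue end face (75 mm from the centre along the bar's +y).
Not all that is in view belongs to the job. Of the things that look like the pad, take the one that is nearest to the robot's base at the start. Of the things shaped like the part that bears bar_mid, the aluminium one is meant.

How it is judged (in metres and radians):
On the way, in this order (a step that is already met when the one before it is completed fails the run):
1. the jaw is slid back more than 30 mm while the bar still sits in the vise (value of joint jaw above 0.03 m and z of bar_mid in the frame of vise below 0.055 m and horizontal distance between bar_mid and vise_seat below 0.025 m), for 0.2 s.
2. the bar lies flat and released on the cork pad, its centre within 45 mm of the pad's (z of bar_mid in the frame of pad below 0.025 m and horizontal distance between bar_mid and pad below 0.045 m and angle between bar_mid's own z axis and vertical below 0.08 rad and contact force between the fingers and bar below 0.1 N and linear speed of bar below 0.03 m/s), for 0.3 s.
3. the bar is taken up by its middle (grasp within 35 mm of its centre, along the bar) (distance between the grasp point and bar_mid below 0.035 m and height (world z) of bar_mid above 0.06 m and contact force between the fingers and bar above 1 N), for 0.1 s.
At the end, for the whole second after the job is handed in: The bar lies flat (tilt under 0.08 rad) on the cradle's floor between the pockets (centre within 9 mm across and 14 mm along, in line within 0.15 rad), its blue end in the blue pocket, at rest; the jaw is still more than 30 mm open (x of bar_mid in the frame of cradle between -0.009 and 0.009 m and y of bar_mid in the frame of cradle between -0.014 and 0.014 m and z of bar_mid in the frame of cradle below 0.026 m and angle between the y axis of bar_mid and the y axis of cradle, either way round below 0.15 rad and angle between bar_mid's own z axis and vertical below 0.08 rad and y of bar_blue in the frame of cradle above 0.05 m and linear speed of bar below 0.02 m/s and value of joint jaw above 0.03 m); the robot touches nothing.
It fails at once if the bottle, the cleaver or the reel is moved more than 15 mm (distance of any of bottle, cleaver, reel from where it was at the start of the episode above 0.015 m).
It fails at once if the bottle is tipped (angle between bottle's own z axis and vertical above 0.3 rad).
It fails at once if the bar is dropped or rammed into the cradle (over 70 N) (contact force between bar and cradle above 70 N).
It also fails if it takes over 69 s, if anything falls off the work surface, if the arm or the gripper's body presses on something with over 40 N, if the wrist force passes 120 N, or if a joint passes its speed limit or range.

### The arm

A 6-joint arm with a two-finger parallel gripper is mounted at the origin on the work surface. World frame = base frame: x ahead of the robot, y to its left, z up, the work surface at z = 0. Lengths are in m, angles in degrees, forces in N, time in s.
With the tool pointing down it reaches from about 0.375 to 0.9 m from the base axis. Payload 3.1 kg.
Tool frame: the origin (TCP) lies midway between the tips of the shut fingers; the grasp point (between the pads) lies 19 mm behind it; x points along the fingers, y is the direction in which the jaws open and shut, and the axes are right-handed (so a half turn about x gives the same grasp; the last joint's range is limited). The gripper opens to 87 mm and grips with 3 to 60 N. Pads are 19 mm wide; open, the fingers measure 117 mm over their backs; the gripper's body (75 mm by 190 mm) begins 51 mm behind the grasp point.
Start: joints at [-87.347, 30.224, 82.088, -0, 67.689, -10.227], TCP at [0.139, -0.609, 0.194] pointing down, gripper open.
Joint ranges: [-176.69, 176.69], [-43.24, 126.21], [12.49, 139.97], [-82, 262], [0, 151.66], [-163.58, 163.58]. Speed limits (degrees/s): [159.86, 159.86, 180, 180, 180, 180].

### API

Orientations are given as a 3x3 rotation matrix whose columns are the frame's x, y, z axes.
In Python, from rig import bot gives the robot as it stands.
- The arm moves only by the tool play_rows, never from a script. Its argument "motion" is a list of rows, each a list of 3 entries, a list of its own where there are three numbers: the shift along the tool's x, y, z in mm, then the turn, a rotation vector about the tool's x, y, z in degrees, then the opening, from 0 (shut) to 1 (fully open). A call has 1 to 8 rows; each row is the pose to reach, as a shift and turn from the pose commanded when the call began, along the tool's axes at that moment; what a row does not reach only later rows make up. A row lasts 1/10 s, in which the tool goes at most 50 mm and 8.59 degrees, less where a joint would pass 70% of its speed; a pose out of reach is approached as far as the arm can. A call with a gripper value outside its range is refused whole. The fingers move at their own pace and stop on an object; the grip force is fixed at half the most. Time passes only in rows, so rows that repeat a pose let the fingers close. It gives the time, the measured TCP pose, the force and the opening at its end, in the units of the state.
- bot.read_state(): the state, without advancing time (a new reading comes with each control period).
- bot.capture(name): name is "side" or "top"; returns a dict with "img" (480x640x3 uint8, blue, green, red), "mtx" (3x3 intrinsics, pixels), "k1" (the pictures are not rectified: a ray, as slopes to the right and down, at radius r is drawn at 1 + k1 r^2 times it, then the intrinsics apply), "rvec" (rotation vector, rad) and "tvec" (3), from world to camera coordinates, as OpenCV has them. Camera axes: x right, y down, z forward; pixel columns grow to the right and rows downward; lengths in m; the calibration is good to about 2 mm. A picture is of the moment at which its call begins. There is no depth.
- bot.hand_in(): hands the job in, once; it reports no verdict.
The state is a dict: "time_s": time; "joint_positions": joint angles; "qvel": joint speeds; "tau": joint torques, N m; "position": TCP position; "tcp_rot": TCP orientation; "force": force on the tool from outside, world axes, zero at the start; "moment": the same for the moment, N m; "opening": opening from 0.0 (shut) to 1.0 (fully open).
Only numpy, scipy, OpenCV 4.12 (cv2) and the standard library are available. Lean on these libraries where they do the work, as an engineer would, in place of code of your own. Each camera call takes 0.05 s, during which the arm holds its last target.

## Working session

There is one attempt and no reset: what is moved stays moved. The work goes in short steps, Python scripts to look and compute and a tool call to move; the robot and the scene stay as the last step left them, time stands still between calls to the robot, and variables do not carry over. Pictures are saved under pics/ and viewed, and the job is handed in when it is done.

Besides the shell and the picture viewer there is one more tool, called after "Request:" by a JSON object that holds its "method" and its "body". play_rows: Moves the arm, as the interface text tells. Its arguments: {"type":"object","properties":{"motion":{"type":"array"}},"required":["motion"]}

```bash
ls; mkdir -p pics
python3 - <<'E'
from rig import bot
import cv2,numpy as np
print(bot.read_state())
for n in("side","top"):
    c=bot.capture(n); cv2.imwrite(f"pics/{n}0.png",c["img"]); np.savez(f"{n}0.npz",**c)
    R,_=cv2.Rodrigues(np.array(c["rvec"]));print(n,c["mtx"],c["k1"],-R.T@np.array(c["tvec"]).ravel(),R)
E
```

```text
pics
{'time_s': 0.0, 'joint_positions': array([-8.73464053e+01,  3.02796462e+01,  8.21544569e+01,  1.00727418e-03,
        6.76903800e+01, -1.02297517e+01]), 'qvel': array([ 0.05198379,  0.02044655,  0.00260885, -0.05459493,  0.01389119,
        0.0190967 ]), 'tau': array([ 8.37607786e-05, -4.40039492e+01, -1.76592690e+01,  6.31551608e-02,
        5.82008378e-02, -1.70924523e-04]), 'position': array([ 0.1393255 , -0.60847208,  0.19347513]), 'tcp_rot': array([[-8.43406238e-05,  2.22960169e-01, -9.74827552e-01],
       [ 2.17106066e-03, -9.74825217e-01, -2.22959823e-01],
       [-9.99997640e-01, -2.13521432e-03, -4.01842685e-04]]), 'force': array([-0.49575793, -0.29432983,  0.33732782]), 'moment': array([ 0.00623819, -0.08484254, -0.02117623]), 'opening': 1.0030637081405858}
side [[536.18862526   0.         315.67203662]
 [  0.         536.18862526 241.07215814]
 [  0.           0.           1.        ]] -0.061959094175370544 [0.25543456 0.81584399 0.94453721] [[-9.13352343e-01 -4.07169642e-01  6.16678323e-04]
 [-2.83550742e-01  6.34965254e-01 -7.18622365e-01]
 [ 2.92209642e-01 -6.56530280e-01 -6.95400256e-01]]
top [[492.26160511   0.         317.86945435]
 [  0.         492.26160511 247.90242646]
 [  0.           0.           1.        ]] -0.10847055902553877 [ 0.41402719 -0.00763855  1.28864783] [[-1.59312943e-02 -9.99873064e-01 -2.24516303e-04]
 [-9.86852351e-01  1.57599501e-02 -1.60854161e-01]
 [ 1.60837281e-01 -2.34105054e-03 -9.86978160e-01]]
```

View pics/top0.png

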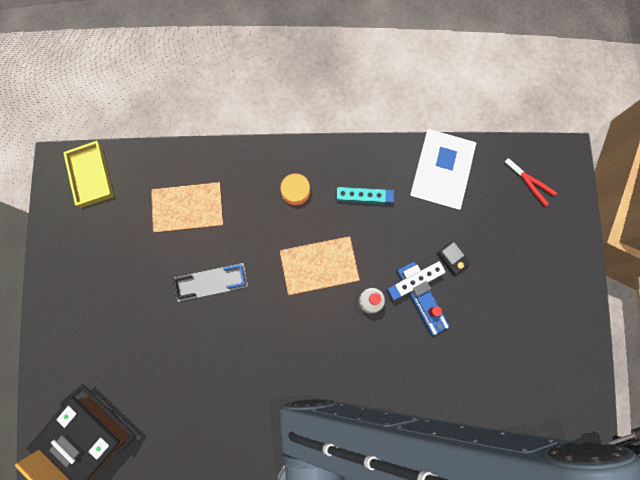

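View pics/side0.png

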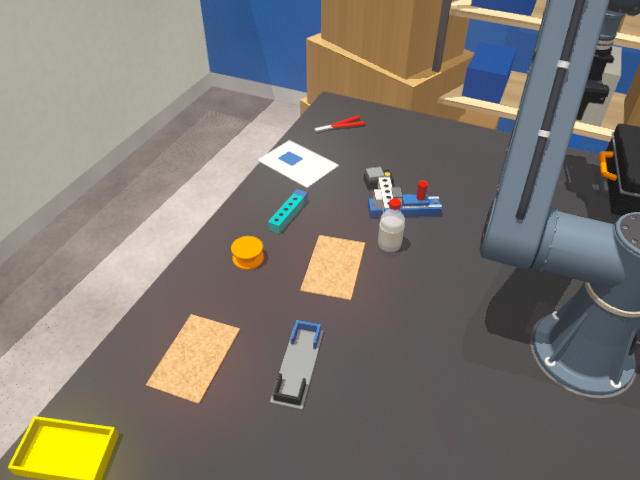

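The top view shows two cork pads, at (187,207) and (320,265). The second is nearer the base, which sits at the bottom centre, so it is the one meant. There are two bars: a teal one at (365,195) and the aluminium one in the vise at (417,281), which is the one to use. The bottle (372,300) stands by the bar's blue end and the cleaver (454,257) by the other end. The cradle is at (210,281), with its blue pocket on the right. Next I'll enlarge crops to confirm this.

```bash
cat > h.py <<'E'
import cv2,numpy as np
def cam(c):
    R,_=cv2.Rodrigues(np.array(c["rvec"],float).ravel()); t=np.array(c["tvec"],float).ravel()
    return R,t,np.array(c["mtx"],float),float(c["k1"])
def ray(c,uv):
    R,t,K,k=cam(c); d=cv2.undistortPointsIter(np.array(uv,float).reshape(-1,1,2),K,np.array([k,0,0,0,0.]),None,None,(3,50,1e-10)).reshape(-1,2)
    D=np.c_[d,np.ones(len(d))]@R; return -R.T@t,D/np.linalg.norm(D,axis=1)[:,None]
def plane(c,uv,z):
    o,D=ray(c,uv); return o+D*((z-o[2])/D[:,2])[:,None]
def tri(c1,u1,c2,u2):
    o1,d1=ray(c1,u1);o2,d2=ray(c2,u2);out=[]
    for a,b in zip(d1,d2):
        s,_,_,_=np.linalg.lstsq(np.c_[a,-b],o2-o1,rcond=None); p,q=o1+s[0]*a,o2+s[1]*b
        out.append(np.r_[(p+q)/2,np.linalg.norm(p-q)])
    return np.array(out)
def proj(c,P):
    R,t,K,k=cam(c);return cv2.projectPoints(np.array(P,float).reshape(-1,1,3),np.array(c["rvec"],float),np.array(c["tvec"],float),K,np.array([k,0,0,0,0.]))[0].reshape(-1,2)
def load(f):
    z=np.load(f);return {k:z[k] for k in z.files}
def crop(im,x,y,w,h,s,f): cv2.imwrite(f,cv2.resize(im[y:y+h,x:x+w],None,fx=s,fy=s,interpolation=cv2.INTER_CUBIC))
E
python3 - <<'E'
from h import *
t=load("top0.npz");s=load("side0.npz")
a=cv2.resize(t["img"][225:345,345:485],None,fx=5,fy=5,interpolation=2);cv2.imwrite("pics/t_vise.png",a)
crop(t["img"],165,225,200,90,4,"pics/t_pc.png")
crop(s["img"],350,150,110,110,5,"pics/s_vise.png")
crop(s["img"],250,220,130,190,3,"pics/s_pc.png")
E
```

```text
(no output)
```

View pics/t_vise.png

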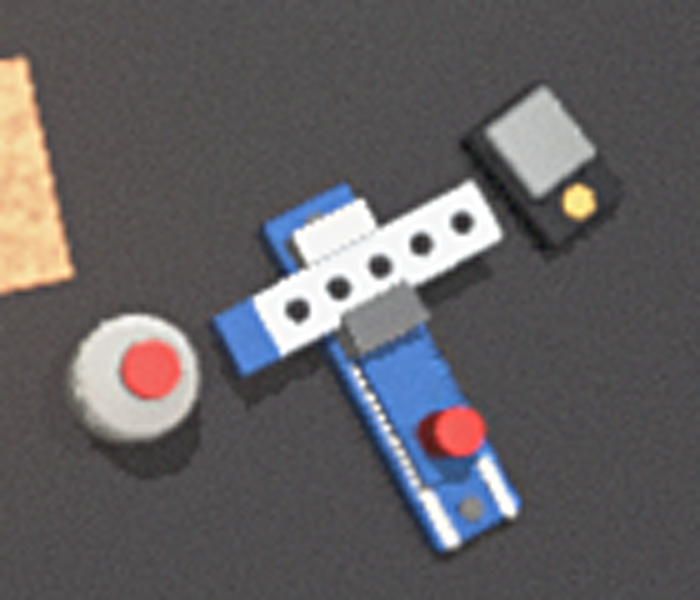

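View pics/t_pc.png

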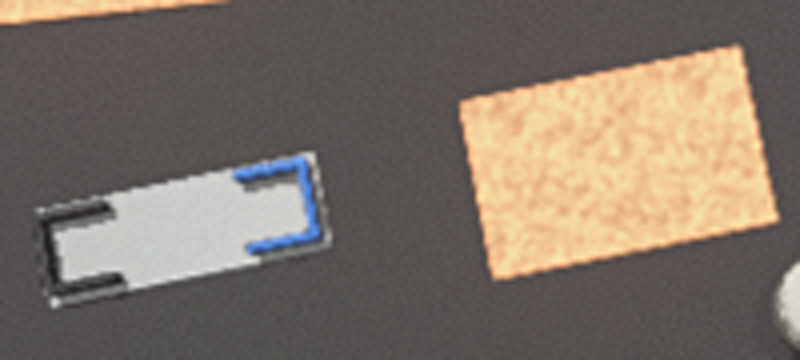

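View pics/s_vise.png

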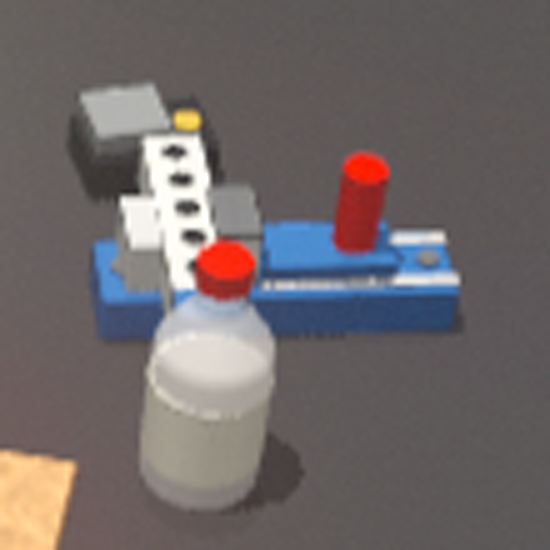

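View pics/s_pc.png

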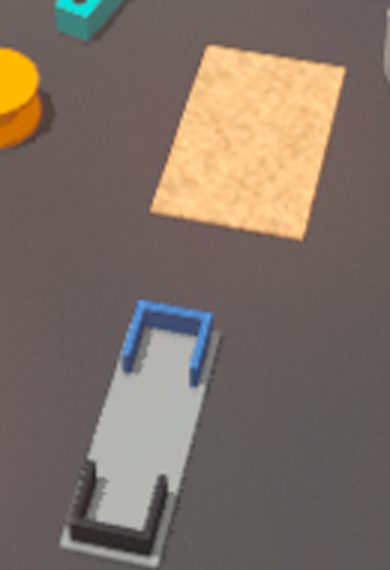

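The crops confirm it. The aluminium bar is in the vise, with its five holes running from about (360,287) to (438,269) in the top view. Its blue end is beside the bottle and the cleaver is at the other end. The near cork pad is at (320,265), and the cradle's blue pocket faces the pad. Now I'll measure.

```bash
cat > m.py <<'E'
from h import *
t=load("top0.npz");s=load("side0.npz")
T=lambda a:(np.array(a,float)+.5)/5-.5+[345,225]
S=lambda a:(np.array(a,float)+.5)/5-.5+[350,150]
th=T([[463,222],[421,244],[380,266],[339,288]]); sh=S([[174,152],[180,178],[187,207],[194,236]])
print("holes",tri(t,th,s,sh).round(4))
hp=plane(t,T([[463,222],[421,244],[380,266],[339,288],[297,310]]),.06)
print(hp.round(4)); d=hp[4]-hp[0]; print("bar y yaw",np.degrees(np.arctan2(d[1],d[0])))
print(plane(s,sh,.06).round(4))
# bar corners top face
c=T([[473,181],[503,239],[214,317],[243,376]]);b=plane(t,c,.06);print("bar corners",b.round(4),b.mean(0))
# knob top
print("knobtop",tri(t,T([[461,432]]),s,S([[365,168]])).round(4), plane(t,T([[461,432]]),.094),plane(s,S([[365,168]]),.094))
def hsv(c,lo,hi,roi):
    x,y,w,h=roi; m=cv2.inRange(cv2.cvtColor(c["img"],cv2.COLOR_BGR2HSV),np.array(lo),np.array(hi)); o=np.zeros_like(m);o[y:y+h,x:x+w]=m[y:y+h,x:x+w];return o
def quad(m):
    cs,_=cv2.findContours(m,cv2.RETR_EXTERNAL,cv2.CHAIN_APPROX_NONE);k=max(cs,key=cv2.contourArea);return cv2.boxPoints(cv2.minAreaRect(k)),k
for n,c,roi in(("top",t,(275,230,90,70)),("side",s,(295,225,80,80))):
    m=hsv(c,(5,50,120),(25,255,255),roi); _,k=quad(m)
    q=cv2.approxPolyDP(cv2.convexHull(k),6,True).reshape(-1,2); print(n,q.tolist()); P=plane(c,q,.006);print(P.round(4).tolist(),P.mean(0).round(4))
    for i in range(len(P)):
        d=P[i]-P[i-1];print(np.linalg.norm(d).round(4),np.degrees(np.arctan2(d[1],d[0])).round(2))
C=lambda a:(np.array(a,float)+.5)/4-.5+[165,225]
D=lambda a:(np.array(a,float)+.5)/3-.5+[250,220]
# cradle base corners
tc=C([[38,210],[55,306],[331,243],[316,152]]);P=plane(t,tc,.006);print("cradle",P.round(4),P.mean(0))
# floor/wall: outer tops
tw=C([[235,180],[306,158],[320,238],[248,251]]);print(plane(t,tw,.03).round(4))
sc=D([[62,546],[157,564],[220,332]]);print("side base",plane(s,sc,.006).round(4))
print("triwall", tri(t,C([[306,158],[320,238]]),s,D([[142,302],[211,314]])).round(4))
# bystanders
print("bottle cap",tri(t,T([[150,368]]),s,S([[226,252]])).round(4))
print("cleaver top", plane(t,T([[541,84],[486,142],[541,199],[597,152]]),.044).round(4))
print("cleaver outl", plane(t,T([[462,141],[552,250]]),.0).round(4), plane(t,T([[622,185]]),.03))
print("reel",plane(t,[[295,187]],.04))
E
python3 m.py
```

```text
holes [[ 0.555  -0.3115  0.0595  0.0009]
 [ 0.5441 -0.2891  0.0613  0.0007]
 [ 0.5333 -0.2678  0.0607  0.0011]
 [ 0.5224 -0.2466  0.0606  0.0014]]
[[ 0.5554 -0.3113  0.06  ]
 [ 0.5446 -0.2893  0.06  ]
 [ 0.5339 -0.2679  0.06  ]
 [ 0.5232 -0.2466  0.06  ]
 [ 0.5125 -0.2249  0.06  ]]
bar y yaw 116.37968237905142
[[ 0.5544 -0.3109  0.06  ]
 [ 0.5442 -0.2907  0.06  ]
 [ 0.5329 -0.2688  0.06  ]
 [ 0.5219 -0.2474  0.06  ]]
bar corners [[ 0.5762 -0.3176  0.06  ]
 [ 0.5464 -0.3313  0.06  ]
 [ 0.5098 -0.1829  0.06  ]
 [ 0.4801 -0.1964  0.06  ]] [ 0.52811164 -0.25706189  0.06      ]
knobtop [[ 4.489e-01 -2.970e-01  9.270e-02  1.000e-04]] [[ 0.44888957 -0.29673155  0.094     ]] [[ 0.44853297 -0.29541917  0.094     ]]
top [[350, 237], [359, 280], [288, 294], [280, 250]]
[[0.651, -0.0963, 0.006], [0.5363, -0.1169, 0.006], [0.5027, 0.069, 0.006], [0.619, 0.0894, 0.006]] [ 0.5772 -0.0137  0.006 ]
0.1884 -80.24
0.1165 -169.83
0.1889 100.24
0.1181 9.92
side [[318, 235], [365, 242], [350, 300], [300, 290]]
[[0.6535, -0.093, 0.006], [0.5352, -0.1177, 0.006], [0.5008, 0.0732, 0.006], [0.6168, 0.0924, 0.006]] [ 0.5766 -0.0113  0.006 ]
0.1889 -78.82
0.1208 -168.17
0.194 100.21
0.1176 9.38
cradle [[0.5509 0.3701 0.006 ]
 [0.4876 0.3571 0.006 ]
 [0.5267 0.1752 0.006 ]
 [0.5869 0.1855 0.006 ]] [0.5380285  0.27197282 0.006     ]
[[0.5662 0.2343 0.03  ]
 [0.5798 0.1883 0.03  ]
 [0.5279 0.1789 0.03  ]
 [0.5202 0.2254 0.03  ]]
side base [[0.5482 0.3728 0.006 ]
 [0.487  0.3593 0.006 ]
 [0.523  0.1755 0.006 ]]
triwall [[5.792e-01 1.885e-01 2.700e-02 2.000e-03]
 [5.283e-01 1.792e-01 2.870e-02 5.000e-04]]
bottle cap [[ 0.4795 -0.1403  0.1448  0.0011]]
cleaver top [[ 0.6283 -0.3601  0.044 ]
 [ 0.5985 -0.3295  0.044 ]
 [ 0.5684 -0.3565  0.044 ]
 [ 0.5923 -0.3874  0.044 ]]
cleaver outl [[ 0.6057 -0.3279  0.    ]
 [ 0.5465 -0.3732  0.    ]] [[ 0.57668379 -0.40384982  0.03      ]]
reel [[0.7806105 0.0469103 0.04     ]]
```

```bash
cat > go.py <<'E'
import sys,numpy as np
from scipy.spatial.transform import Rotation as Ro
from rig import bot
x,y,z,yaw=map(float,sys.argv[1:5])
s=bot.read_state();R=np.array(s["tcp_rot"]);p=np.array(s["position"])
a=np.radians(yaw);c,n=np.cos(a),np.sin(a)
T=np.array([[0,c,n],[0,n,-c],[-1,0,0.]])
print("t",s["time_s"],"pos",p.round(4),"yaw",np.degrees(np.arctan2(R[1,1],R[0,1])).round(2),"open",round(s["opening"],3),"F",np.round(s["force"],1),"j",np.round(s["joint_positions"],0))
print("shift mm",(R.T@(np.array([x,y,z])-p)*1000).round(1),"turn",Ro.from_matrix(R.T@T).as_rotvec(degrees=True).round(2))
E
python3 go.py .4487 -.2963 .18 26.2
```

```text
t 0.1 pos [ 0.1393 -0.6086  0.1936] yaw -77.12 open 1.004 F [-0.3  0.4  0.2] j [-87.  30.  82.   0.  68. -10.]
shift mm [  14.2 -235.4 -371.2] turn [-1.0332e+02 -1.1000e-01  6.0000e-02]
```

Request:
{"method": "play_rows", "body": {"motion": [[[14, -235, -371], [-103.3, 0, 0], 0.55], [[14, -235, -371], [-103.3, 0, 0], 0.55], [[14, -235, -371], [-103.3, 0, 0], 0.55], [[14, -235, -371], [-103.3, 0, 0], 0.55], [[14, -235, -371], [-103.3, 0, 0], 0.55], [[14, -235, -371], [-103.3, 0, 0], 0.55], [[14, -235, -371], [-103.3, 0, 0], 0.55], [[14, -235, -371], [-103.3, 0, 0], 0.55]]}}

```text
time_s: 0.9
position: [0.4219, -0.3236, 0.1814]
tcp_rot: [[-0.0, 0.99, -0.14], [0.0, -0.14, -0.99], [-1.0, -0.0, -0.0]]
force: [0.6, -0.7, 0.4]
opening: 0.555
```

```bash
python3 go.py .4487 -.2963 .15 26.2
```

```text
t 0.9 pos [ 0.4219 -0.3236  0.1814] yaw -8.03 open 0.555 F [ 0.6 -0.7  0.4] j [-50.  24.  96.   0.  60. -42.]
shift mm [ 31.4  22.8 -30.8] turn [-3.423e+01 -2.000e-02  1.000e-02]
```

Request:
{"method": "play_rows", "body": {"motion": [[[10, 23, -31], [-34.2, 0, 0], 0.55], [[31, 23, -31], [-34.2, 0, 0], 0.55], [[31, 23, -31], [-34.2, 0, 0], 0.55], [[31, 23, -31], [-34.2, 0, 0], 0.55], [[31, 23, -31], [-34.2, 0, 0], 0.55], [[31, 23, -31], [-34.2, 0, 0], 0.55]]}}

```text
time_s: 1.5
position: [0.4481, -0.298, 0.1505]
tcp_rot: [[-0.0, 0.901, 0.433], [0.0, 0.433, -0.901], [-1.0, -0.0, -0.0]]
force: [0.3, 0.3, 0.0]
opening: 0.551
```

```bash
python3 go.py .4487 -.2963 .055 26.2
```

```text
t 1.5 pos [ 0.4481 -0.298   0.1505] yaw 25.65 open 0.551 F [0.3 0.3 0. ] j [-46.  27.  97.   0.  56. -71.]
shift mm [95.5  1.3 -1.2] turn [-0.55 -0.02  0.  ]
```

Request:
{"method": "play_rows", "body": {"motion": [[[25, 1, -1], [-0.5, 0, 0], 0.55], [[50, 1, -1], [-0.5, 0, 0], 0.55], [[70, 1, -1], [-0.5, 0, 0], 0.55], [[85, 1, -1], [-0.5, 0, 0], 0.55], [[95, 1, -1], [-0.5, 0, 0], 0.55], [[95, 1, -1], [-0.5, 0, 0], 0.55]]}}

```text
time_s: 2.1
position: [0.4479, -0.2963, 0.0546]
tcp_rot: [[-0.002, 0.897, 0.442], [0.002, 0.442, -0.897], [-1.0, -0.001, -0.002]]
force: [0.6, -0.5, 1.1]
opening: 0.546
```

```bash
python3 - <<'E'
from rig import bot
from h import *
a=bot.capture("top");b=bot.capture("side")
A=cv2.resize(a["img"][225:355,345:485],None,fx=3,fy=3,interpolation=2);B=cv2.resize(b["img"][150:280,320:460],None,fx=3,fy=3,interpolation=2)
cv2.imwrite("pics/k1.png",np.hstack([A,B[:A.shape[0]]])[:, :800])
E
python3 go.py .4487 -.2963 .055 26.2
```

```text
t 2.2 pos [ 0.4488 -0.2971  0.056 ] yaw 26.28 open 0.551 F [-0.2 -0.2  0.5] j [-45.  35. 101.   0.  43. -72.]
shift mm [ 1.   0.2 -0.7] turn [ 0.08  0.03 -0.01]
```

View pics/k1.png

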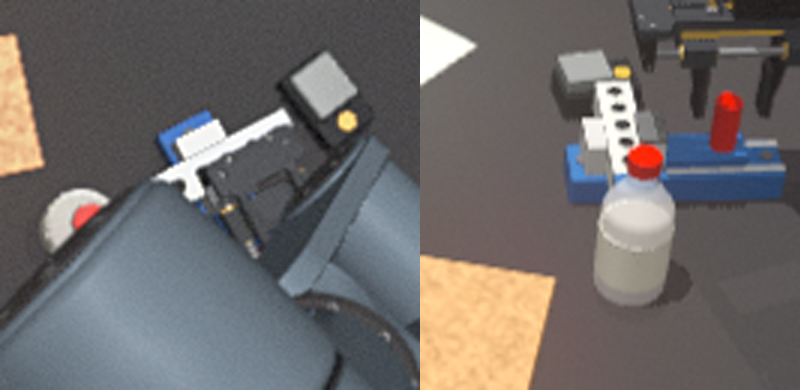

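Run:
```python
from rig import bot
from h import *
b=bot.capture("side")
P=np.array([.4488,-.2971,.056]);x=np.array([.897,.442,0])
for q in(P,P+.024*x,P-.024*x,P+[0,0,.019],[.4487,-.2963,.094],[.4487,-.2963,.044]): 
    u=proj(b,[q])[0];print(q,u,(u-[320,150])*3)
crop(b["img"],420,140,60,60,10,"pics/k2.png")
```

```text
[ 0.4488 -0.2971  0.056 ] [420.69364828 194.27371629] [302.08094484 132.82114887]
[ 0.470328 -0.286492  0.056   ] [411.6526488  194.47296716] [274.9579464  133.41890148]
[ 0.427272 -0.307708  0.056   ] [429.7146232  194.07651456] [329.14386959 132.22954367]
[ 0.4488 -0.2971  0.075 ] [421.67720545 188.59351488] [305.03161635 115.78054465]
[0.4487, -0.2963, 0.094] [422.63055198 182.99144353] [307.89165594  98.9743306 ]
[0.4487, -0.2963, 0.044] [420.03384757 197.99353402] [300.10154272 143.98060206]
```

View pics/k2.png

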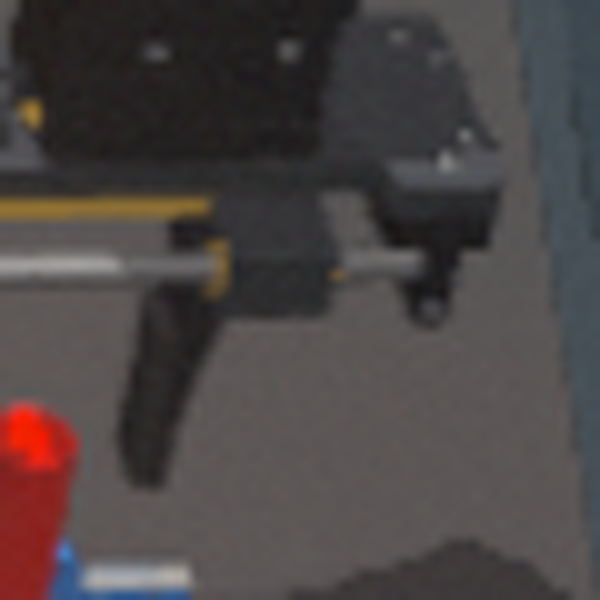

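Run:
```python
from h import *
b=load("side0.npz")
P=np.array([.4488,-.2971,.056])
for d in(0,.01,.02): print(proj(b,[P+d*np.array([.442,-.897,0]),P+[0,0,d]]))
```

```text
[[420.69364828 194.27371629]
 [420.69364828 194.27371629]]
[[420.01203887 191.88186682]
 [421.20922576 191.2971898 ]]
[[419.33707651 189.51444327]
 [421.72943661 188.29164329]]
```

Request:
{"method": "play_rows", "body": {"motion": [[[0, 0, 0], [0, 0, 0], 0.3], [[0, 0, 0], [0, 0, 0], 0.2], [[0, 0, 0], [0, 0, 0], 0.15], [[0, 0, 0], [0, 0, 0], 0.15]]}}

```text
time_s: 2.65
position: [0.449, -0.2968, 0.056]
tcp_rot: [[0.001, 0.896, 0.443], [-0.0, 0.443, -0.896], [-1.0, 0.001, 0.001]]
force: [3.4, 2.9, -0.2]
opening: 0.271
```

```bash
python3 - <<'E'
from rig import bot
from h import *
b=bot.capture("side")
crop(b["img"],380,140,80,70,10,"pics/k3.png")
E
python3 go.py .4487 -.2963 .055 26.2
```

```text
t 2.7 pos [ 0.4491 -0.2968  0.056 ] yaw 26.31 open 0.262 F [0.9 0.3 0.9] j [-45.  35. 101.   0.  43. -72.]
shift mm [ 1.  -0.1 -0.6] turn [ 0.11  0.04 -0.04]
```

View pics/k3.png

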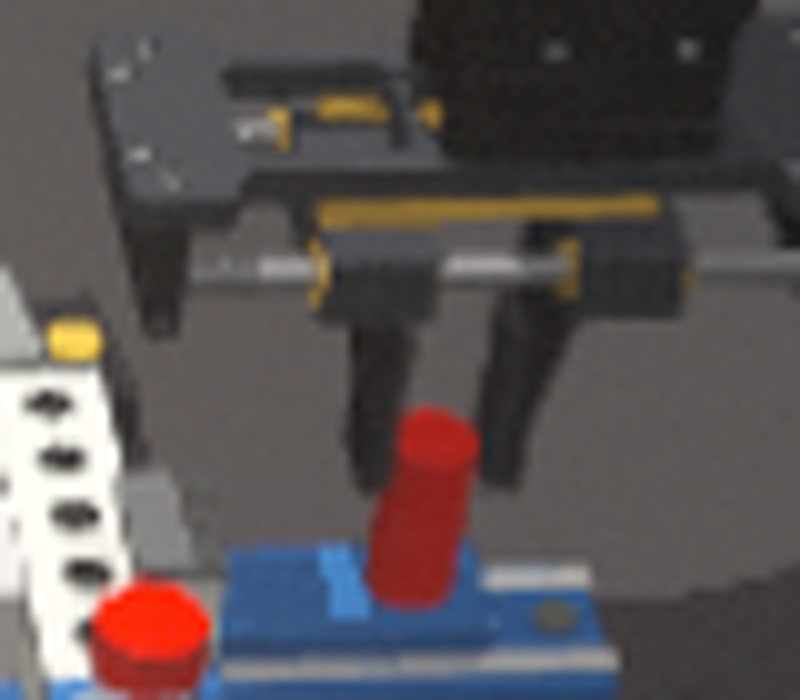

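Request:
{"method": "play_rows", "body": {"motion": [[[0, -5, 0], [0, 0, 0], 0.1], [[0, -11, 0], [0, 0, 0], 0.1], [[0, -17, 0], [0, 0, 0], 0.1], [[0, -23, 0], [0, 0, 0], 0.1], [[0, -29, 0], [0, 0, 0], 0.1], [[0, -35, 0], [0, 0, 0], 0.1], [[0, -40, 0], [0, 0, 0], 0.1], [[0, -42, 0], [0, 0, 0], 0.1]]}}

```text
time_s: 3.5
position: [0.4118, -0.3154, 0.056]
tcp_rot: [[0.002, 0.897, 0.443], [-0.0, 0.443, -0.897], [-1.0, 0.002, 0.001]]
force: [4.7, 2.6, 2.1]
opening: 0.267
```

```bash
python3 go.py .4487 -.2963 .055 26.2
```

```text
t 3.5 pos [ 0.4118 -0.3154  0.056 ] yaw 26.27 open 0.267 F [4.7 2.6 2.1] j [-50.  34. 104.   0.  41. -76.]
shift mm [ 1.1 41.5 -0.8] turn [ 0.07  0.06 -0.1 ]
```

Request:
{"method": "play_rows", "body": {"motion": [[[0, -2, 0], [0, 0, 0], 0.1], [[0, -3, 0], [0, 0, 0], 0.1], [[0, -3, 0], [0, 0, 0], 0.1]]}}

```text
time_s: 3.8
position: [0.4093, -0.3166, 0.056]
tcp_rot: [[0.002, 0.897, 0.443], [-0.0, 0.443, -0.897], [-1.0, 0.002, 0.001]]
force: [5.0, 3.4, 2.1]
opening: 0.261
```

```bash
python3 - <<'E'
from rig import bot
from h import *
b=bot.capture("side")
crop(b["img"],360,140,100,75,8,"pics/k4.png")
E
python3 go.py .4487 -.2963 .055 26.2
```

```text
t 3.85 pos [ 0.4093 -0.3166  0.056 ] yaw 26.29 open 0.264 F [4.6 2.7 1.5] j [-50.  34. 104.   0.  41. -77.]
shift mm [ 1.1 44.3 -0.8] turn [ 0.09  0.06 -0.09]
```

View pics/k4.png

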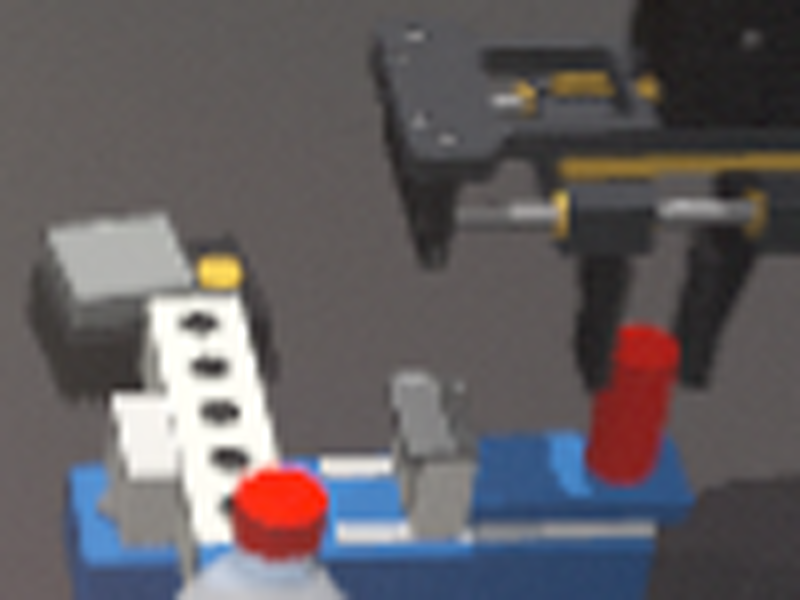

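The jaw is fully back and the bar is still in its seat. Now I'll release the knob, rise, and check where the finger tips appear in the image.

Request:
{"method": "play_rows", "body": {"motion": [[[0, 0, 0], [0, 0, 0], 0.5], [[0, 0, 0], [0, 0, 0], 0.5], [[-30, 0, 0], [0, 0, 0], 0.5], [[-80, 0, 0], [0, 0, 0], 0.8], [[-110, 0, 0], [0, 0, 0], 0.8], [[-110, 0, 0], [0, 0, 0], 0.8]]}}

```text
time_s: 4.45
position: [0.4099, -0.3195, 0.1698]
tcp_rot: [[0.005, 0.896, 0.444], [-0.008, 0.444, -0.896], [-1.0, 0.001, 0.009]]
force: [-0.1, -0.2, 0.1]
opening: 0.686
```

```bash
python3 - <<'E'
from rig import bot
from h import *
for n in("side","top"):
    b=bot.capture(n);np.savez(n+"1.npz",**b)
    s=bot.read_state();P=s["position"];R=s["tcp_rot"];o=s["opening"]*.0435
    u=proj(b,[P,P+R[:,1]*o,P-R[:,1]*o,P-R[:,0]*.019]);print(n,u.round(1).tolist())
    im=b["img"].copy()
    if n=="side":
        im=cv2.resize(im[100:220,350:470],None,fx=5,fy=5,interpolation=2)
        for q in u: cv2.circle(im,tuple(((q+.5-[350,100])*5).astype(int)),3,(0,255,0),1)
        cv2.imwrite("pics/k5.png",im)
    else: crop(im,345,225,140,120,5,"pics/k6.png")
E
python3 go.py .5484 -.2985 .166 26.2
```

```text
side [[444.6, 158.8], [432.0, 159.0], [457.0, 158.5], [445.8, 152.4]]
top [[453.8, 327.8], [446.9, 314.9], [460.8, 340.7], [456.1, 327.8]]
t 4.55 pos [ 0.4078 -0.3169  0.166 ] yaw 26.33 open 0.759 F [ 0.  -0.1  0.3] j [-50.  24.  99.  -0.  56. -77.]
shift mm [-1.000e-01  1.341e+02  4.590e+01] turn [0.13 0.04 0.03]
```

View pics/k5.png

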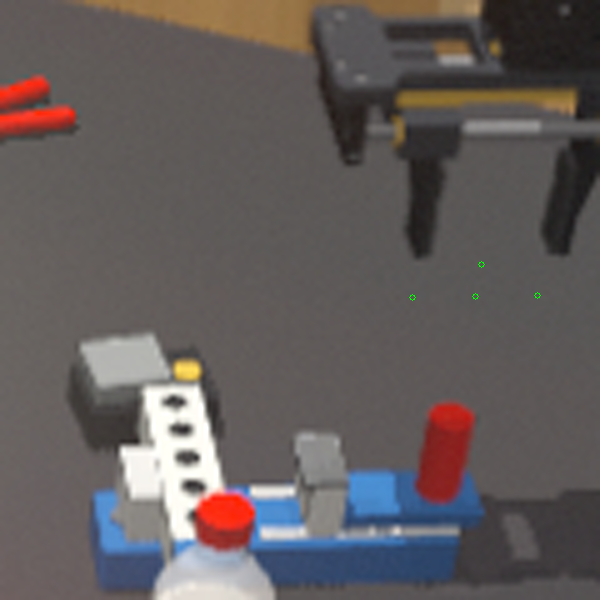

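View pics/k6.png

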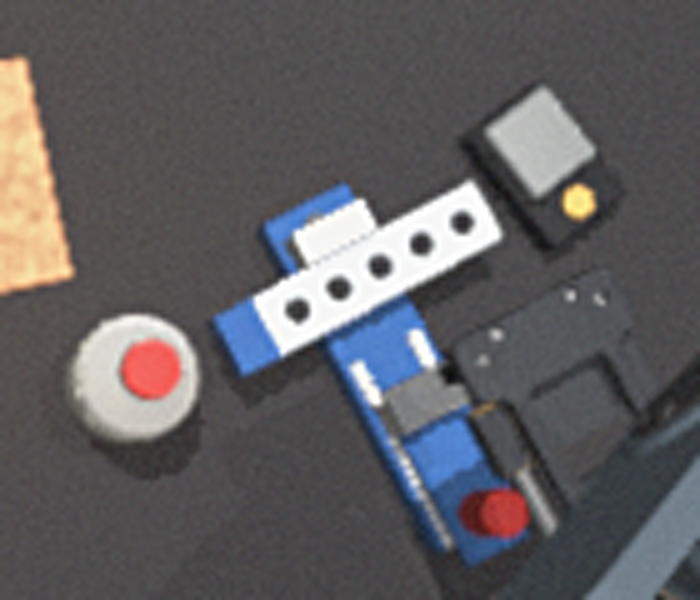

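Request:
{"method": "play_rows", "body": {"motion": [[[0, 45, 15], [0, 0, 0], 0.0], [[0, 90, 30], [0, 0, 0], 0.0], [[0, 134, 46], [0, 0, 0], 0.0], [[0, 134, 46], [0, 0, 0], 0.0], [[0, 134, 46], [0, 0, 0], 0.0], [[0, 134, 46], [0, 0, 0], 0.0], [[0, 134, 46], [0, 0, 0], 0.0]]}}

```text
time_s: 5.25
position: [0.5468, -0.2984, 0.1648]
tcp_rot: [[-0.002, 0.897, 0.442], [0.002, 0.442, -0.897], [-1.0, -0.001, -0.002]]
force: [0.4, 0.2, -0.7]
opening: 0.248
```

```bash
python3 - <<'E'
from rig import bot
from h import *
s=bot.read_state();P=s["position"];R=s["tcp_rot"];print(P,s["opening"])
b=bot.capture("side")
u=proj(b,[P,P-R[:,0]*.019]);print(u)
im=cv2.resize(b["img"][90:190,330:430],None,fx=6,fy=6,interpolation=2)
for q in u: cv2.circle(im,tuple(((q+.5-[330,90])*6).astype(int)),3,(0,255,0),1)
cv2.imwrite("pics/k7.png",im)
E
python3 go.py .5484 -.2984 .1 26.2
```

```text
[ 0.5468448  -0.29837245  0.1648315 ] 0.24831666522872847
[[389.25492642 150.66258829]
 [389.94750878 144.36741065]]
t 5.3 pos [ 0.5472 -0.2986  0.1652] yaw 26.25 open 0.202 F [ 0.3  0.1 -0.2] j [-39.  32.  84.  -0.  64. -65.]
shift mm [65.2  1.3  0.5] turn [ 0.05 -0.09  0.06]
```

View pics/k7.png

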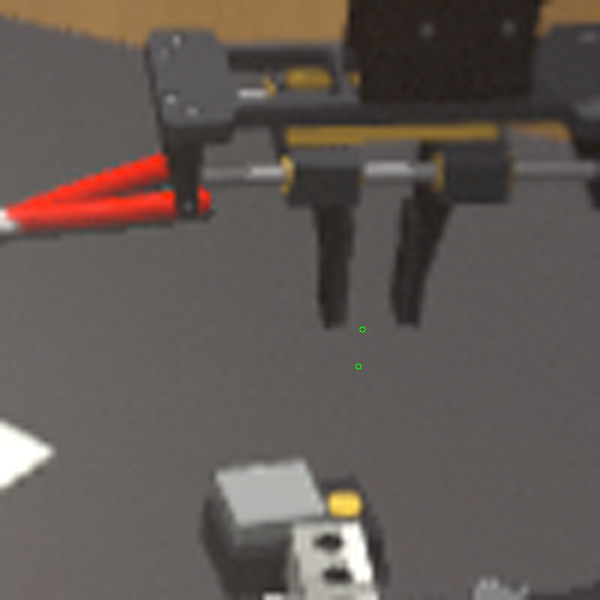

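Request:
{"method": "play_rows", "body": {"motion": [[[0, 1, 0], [0, 0, 0], 0.65], [[0, 1, 0], [0, 0, 0], 0.65], [[30, 1, 0], [0, 0, 0], 0.65], [[65, 1, 0], [0, 0, 0], 0.65], [[65, 1, 0], [0, 0, 0], 0.65], [[65, 1, 0], [0, 0, 0], 0.65]]}}

```text
time_s: 5.9
position: [0.5494, -0.298, 0.1007]
tcp_rot: [[-0.001, 0.896, 0.443], [0.001, 0.443, -0.896], [-1.0, -0.001, -0.001]]
force: [0.7, -0.8, 0.6]
opening: 0.618
```

```bash
python3 - <<'E'
from rig import bot
from h import *
b=bot.capture("side")
crop(b["img"],330,120,100,100,6,"pics/k8.png")
E
python3 go.py .5484 -.2984 .031 26.2
```

```text
t 5.95 pos [ 0.5504 -0.2987  0.1019] yaw 26.33 open 0.634 F [0.1 0.1 0.3] j [-39.  37.  87.  -0.  57. -65.]
shift mm [70.9 -1.7 -1.3] turn [ 0.13  0.09 -0.04]
```

View pics/k8.png

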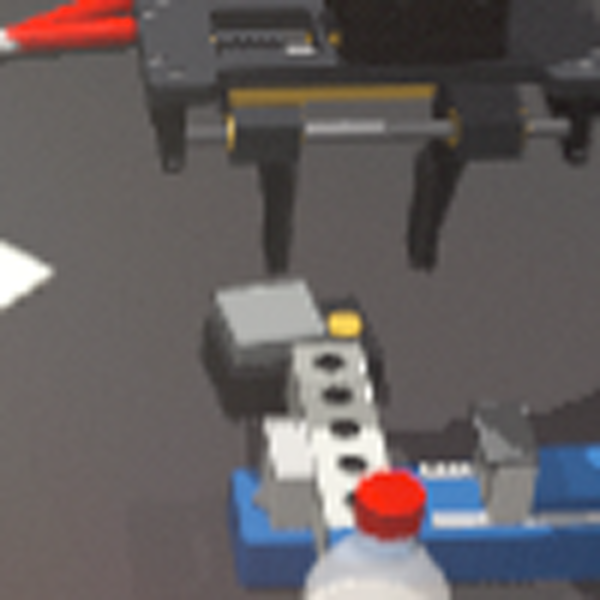

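Request:
{"method": "play_rows", "body": {"motion": [[[25, -2, -1], [0, 0, 0], 0.65], [[45, -2, -1], [0, 0, 0], 0.65], [[60, -2, -1], [0, 0, 0], 0.65], [[71, -2, -1], [0, 0, 0], 0.65], [[71, -2, -1], [0, 0, 0], 0.65]]}}

```text
time_s: 6.45
position: [0.5472, -0.2978, 0.029]
tcp_rot: [[-0.001, 0.896, 0.444], [0.001, 0.444, -0.896], [-1.0, -0.001, -0.001]]
force: [0.1, 0.1, 0.6]
opening: 0.652
```

```bash
python3 go.py .5484 -.2984 .031 26.2
```

```text
t 6.45 pos [ 0.5472 -0.2978  0.029 ] yaw 26.34 open 0.652 F [0.1 0.1 0.6] j [-39.  42.  89.  -0.  48. -65.]
shift mm [-2.   0.8  1.1] turn [ 0.14 -0.07  0.03]
```

Now I'll close on the bar end.

Request:
{"method": "play_rows", "body": {"motion": [[[-2, 0, 0], [0, 0, 0], 0.3], [[-2, 0, 0], [0, 0, 0], 0.2], [[-2, 0, 0], [0, 0, 0], 0.2], [[-2, 0, 0], [0, 0, 0], 0.2], [[-2, 0, 0], [0, 0, 0], 0.2]]}}

```text
time_s: 6.95
position: [0.5479, -0.2983, 0.0323]
tcp_rot: [[0.001, 0.896, 0.444], [-0.001, 0.444, -0.896], [-1.0, 0.001, 0.001]]
force: [-0.5, 1.1, 3.3]
opening: 0.278
```

```bash
python3 - <<'E'
from rig import bot
from h import *
b=bot.capture("side")
crop(b["img"],330,120,100,100,6,"pics/k9.png")
E
python3 go.py .5484 -.2984 .031 26.2
```

```text
t 7.0 pos [ 0.5478 -0.2984  0.0323] yaw 26.34 open 0.251 F [-0.3  0.6  2.7] j [-39.  42.  89.  -0.  49. -65.]
shift mm [1.3 0.5 0.3] turn [ 0.14  0.06 -0.02]
```

View pics/k9.png

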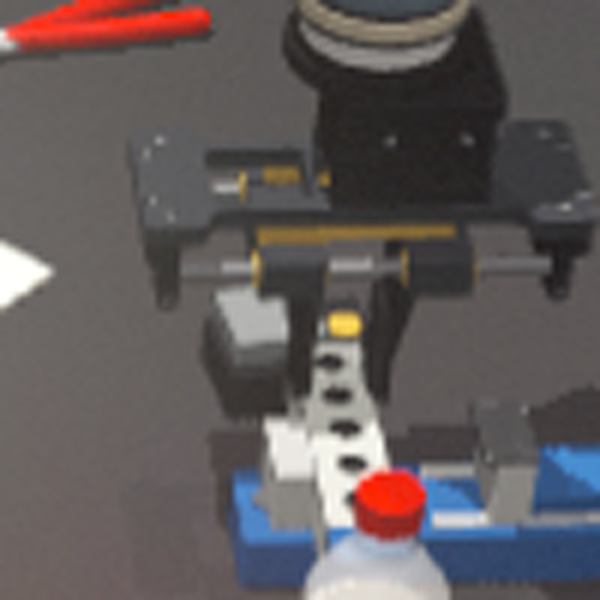

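The opening went to 0.25, which is narrower than the 32 mm bar, and there was a slight upward force. So the finger tips have ridden over the top edges of the bar. The side views agree: the tips appear about 20 mm above the reported TCP. I'll reopen and go lower in small steps, watching the force.

Request:
{"method": "play_rows", "body": {"motion": [[[0, 0, 0], [0, 0, 0], 0.65], [[0, 0, 0], [0, 0, 0], 0.65], [[0, 0, 0], [0, 0, 0], 0.65], [[4, 0, 0], [0, 0, 0], 0.65], [[8, 0, 0], [0, 0, 0], 0.65], [[12, 0, 0], [0, 0, 0], 0.65], [[12, 0, 0], [0, 0, 0], 0.65]]}}

```text
time_s: 7.7
position: [0.546, -0.2967, 0.0182]
tcp_rot: [[-0.004, 0.896, 0.444], [0.003, 0.444, -0.896], [-1.0, -0.002, -0.004]]
force: [-0.4, 0.5, 0.1]
opening: 0.644
```

```bash
python3 - <<'E'
from rig import bot
from h import *
b=bot.capture("side")
crop(b["img"],330,120,100,100,6,"pics/k10.png")
s=bot.read_state();P=s["position"];R=s["tcp_rot"];o=s["opening"]*.0435+.005
print(((proj(b,[P+R[:,1]*o,P-R[:,1]*o,P,P-R[:,0]*.07])-[330,120]+.5)*6).round(0))
E
python3 go.py .5484 -.2984 .031 26.2
```

```text
[[257. 460.]
 [401. 457.]
 [329. 459.]
 [343. 335.]]
t 7.75 pos [ 0.5458 -0.2966  0.0183] yaw 26.35 open 0.644 F [ 0.2  0.3 -0.3] j [-39.  43.  90.   0.  47. -65.]
shift mm [-12.8   1.5   2.7] turn [ 0.15 -0.26  0.12]
```

View pics/k10.png

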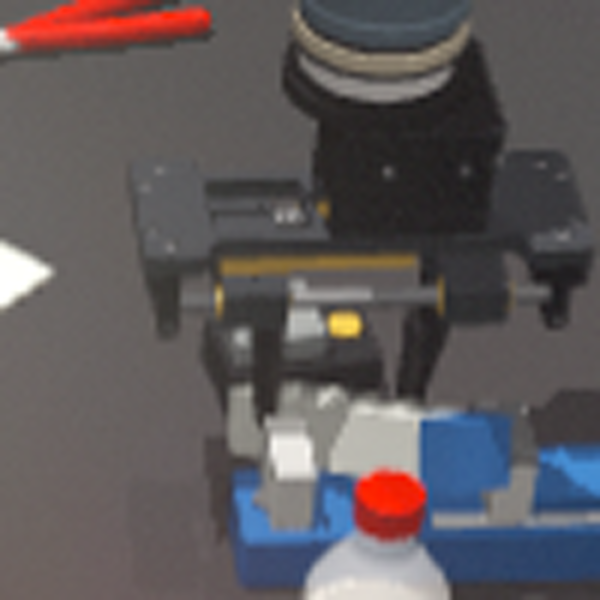

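Request:
{"method": "play_rows", "body": {"motion": [[[-15, 0, 0], [0, 0, 0], 0.65], [[-40, 0, 0], [0, 0, 0], 0.65], [[-80, 0, 0], [0, 0, 0], 0.65], [[-130, 0, 0], [0, 0, 0], 0.65], [[-130, -50, 0], [0, 0, 0], 0.65], [[-130, -100, 0], [0, 0, 0], 0.65], [[-130, -140, 50], [0, 0, 0], 0.65], [[-130, -140, 100], [0, 0, 0], 0.65]]}}

```text
time_s: 8.55
position: [0.4583, -0.4377, 0.1506]
tcp_rot: [[-0.004, 0.897, 0.442], [0.004, 0.442, -0.897], [-1.0, -0.002, -0.005]]
force: [1.5, -1.1, -0.1]
opening: 0.646
```

```bash
python3 - <<'E'
from rig import bot
from h import *
for n in("side","top"):
    b=bot.capture(n);np.savez(n+"2.npz",**b)
    if n=="side": crop(b["img"],330,140,120,110,6,"pics/l1.png")
    else: crop(b["img"],345,215,140,120,5,"pics/l2.png")
E
python3 go.py .5484 -.2984 .031 26.2
```

```text
t 8.65 pos [ 0.4636 -0.4463  0.1514] yaw 26.08 open 0.65 F [0.6 0.6 0.7] j [-54.  34.  82.  -0.  63. -80.]
shift mm [119.6 141.1 -96.6] turn [-0.12  0.51 -0.03]
```

View pics/l1.png

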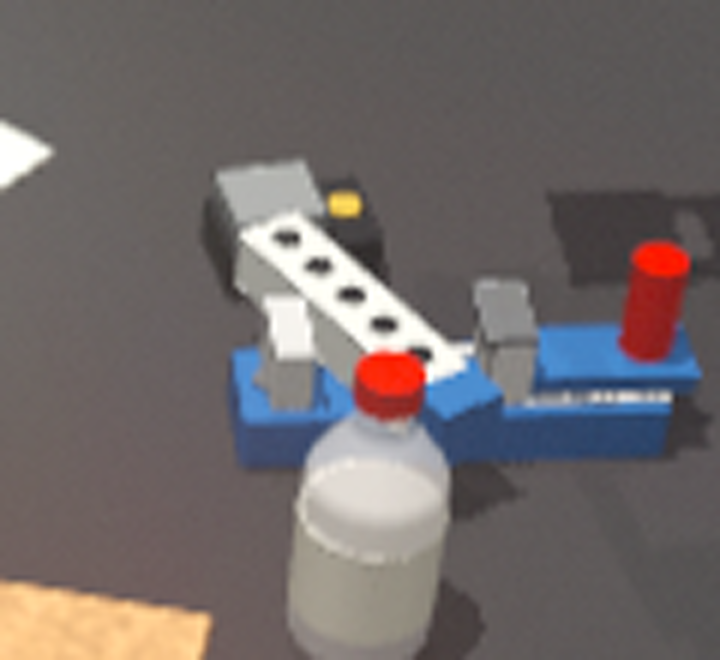

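View pics/l2.png

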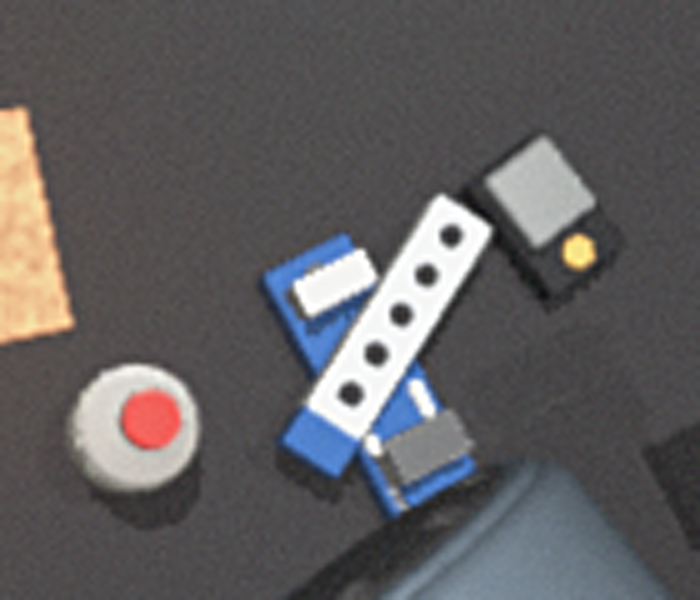

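The bar has turned about 30° in the open vise but still looks flat on the bed. The cleaver and the bottle have not moved. Before grasping again I need to know where the fingertips really are, so I'll compare the first side picture (yaw -77°) with the current one (yaw 26°).

Run:
```python
from rig import bot
from h import *
for f,P,yaw,op in(("side0.npz",[.1393,-.6086,.1936],-77.12,1.004),("side2.npz",[.4620,-.4455,.1512],26.1,.65)):
    b=load(f);a=np.radians(yaw);y=np.array([np.cos(a),np.sin(a),0]);P=np.array(P)
    u=proj(b,[P,P+y*op*.0435,P-y*op*.0435,P+[0,0,.019]]);print(u.round(1))
    x0,y0=(u[0]-[55,60]).astype(int); x0=min(x0,640-110);y0=max(y0,0)
    im=cv2.resize(b["img"][y0:y0+100,x0:x0+110],None,fx=6,fy=6,interpolation=2)
    for q in u: cv2.circle(im,tuple(((q+.5-[x0,y0])*6).astype(int)),3,(0,255,0),1)
    print(x0,y0);cv2.imwrite("pics/f_%s.png"%f[:5],im)
```

```text
[[569.3 118.3]
 [567.  110.1]
 [571.8 126.8]
 [571.6 112.1]]
514 58
[[435.8 133.9]
 [425.4 134.1]
 [446.1 133.8]
 [436.9 127.9]]
380 73
```

View pics/f_side0.png

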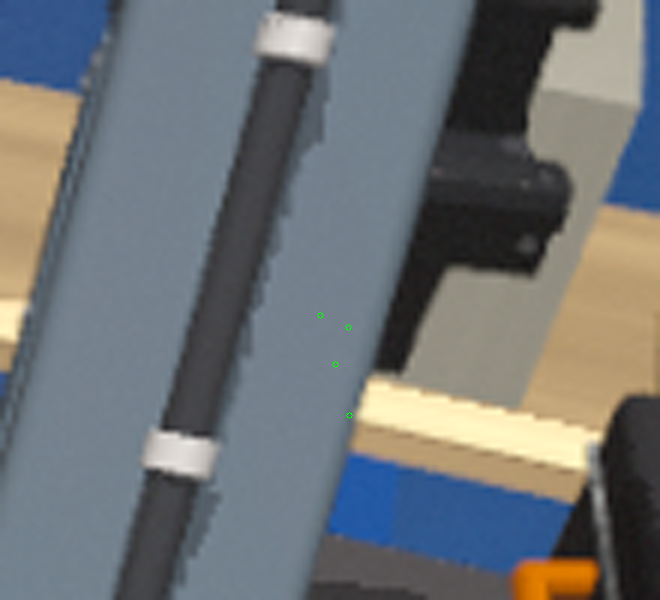

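View pics/f_side2.png

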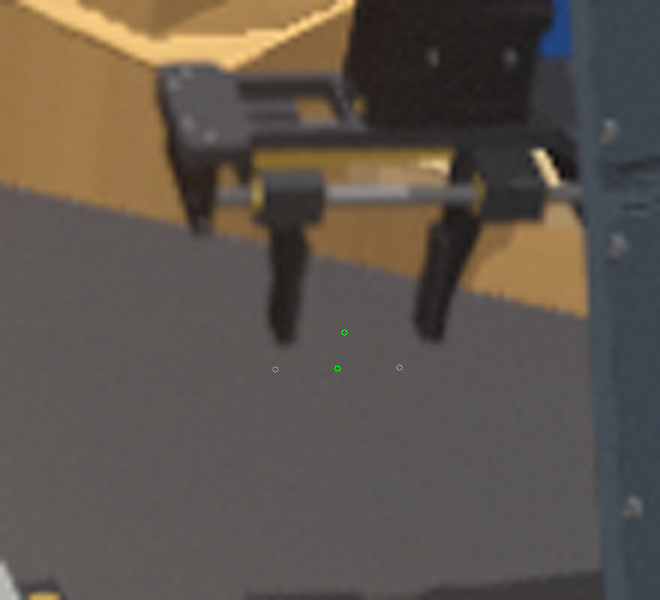

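```bash
python3 go.py .52 .05 .22 26.2
```

```text
t 8.65 pos [ 0.4636 -0.4463  0.1514] yaw 26.08 open 0.65 F [0.6 0.6 0.7] j [-54.  34.  82.  -0.  63. -80.]
shift mm [ -72.2  268.8 -420.4] turn [-0.12  0.51 -0.03]
```

Request:
{"method": "play_rows", "body": {"motion": [[[-50, 0, 0], [0, 0, 0], 0.1], [[-72, 30, -40], [0, 0, 0], 0.0], [[-72, 269, -420], [0, 0, 0], 0.0], [[-72, 269, -420], [0, 0, 0], 0.0], [[-72, 269, -420], [0, 0, 0], 0.0], [[-72, 269, -420], [0, 0, 0], 0.0], [[-72, 269, -420], [0, 0, 0], 0.0], [[-72, 269, -420], [0, 0, 0], 0.0]]}}

```text
time_s: 9.45
position: [0.501, -0.0927, 0.2219]
tcp_rot: [[-0.0, 0.896, 0.444], [0.0, 0.444, -0.896], [-1.0, 0.0, -0.0]]
force: [1.4, 0.4, 0.5]
opening: 0.036
```

Request:
{"method": "play_rows", "body": {"motion": [[[0, 85, -125], [0, 0, 0], 0.0], [[0, 85, -125], [0, 0, 0], 0.0], [[0, 85, -125], [0, 0, 0], 0.0], [[0, 85, -125], [0, 0, 0], 0.0], [[0, 85, -125], [0, 0, 0], 0.0], [[0, 85, -125], [0, 0, 0], 0.0]]}}

```text
time_s: 10.05
position: [0.5221, 0.0538, 0.2214]
tcp_rot: [[-0.0, 0.896, 0.443], [-0.001, 0.443, -0.896], [-1.0, -0.0, 0.0]]
force: [1.2, 0.7, 0.5]
opening: 0.003
```

```bash
cat > tip.py <<'E'
import sys
from rig import bot
from h import *
s=bot.read_state();P=s["position"];R=s["tcp_rot"];print(P.round(4),R.round(3).tolist(),s["opening"])
b=bot.capture("side");np.savez(sys.argv[1]+".npz",P=P,R=R,**b)
c=bot.capture("top");np.savez(sys.argv[1]+"_t.npz",P=P,R=R,**c)
W=[]
for b in(b,c):
    u=proj(b,[P,P-R[:,0]*.019]);print(u.round(2).tolist())
    x0,y0=(u[0]-[33,40]).astype(int);print(x0,y0)
    im=cv2.resize(b["img"][y0:y0+66,x0:x0+66],None,fx=6,fy=6,interpolation=2)
    for q in u: cv2.circle(im,tuple(((q+.5-[x0,y0])*6).astype(int)),3,(0,255,0),1)
    W.append(im)
cv2.imwrite("pics/%s.png"%sys.argv[1],np.hstack(W))
E
python3 tip.py tipA; python3 go.py .52 .05 .22 26.2
```

```text
[0.5221 0.0538 0.2214] [[-0.0, 0.896, 0.443], [-0.001, 0.443, -0.896], [-1.0, -0.0, 0.0]] 0.0027218469960812426
[[348.53, 221.33], [348.94, 214.24]]
315 181
[[288.98, 278.22], [288.46, 277.33]]
255 238
t 10.15 pos [0.5224 0.053  0.2212] yaw 26.21 open 0.005 F [ 0.6 -0.6  0.2] j [ -6.  21.  95.  -0.  65. -33.]
shift mm [ 1.2 -3.4  1.6] turn [0.01 0.01 0.02]
```

View pics/tipA.png

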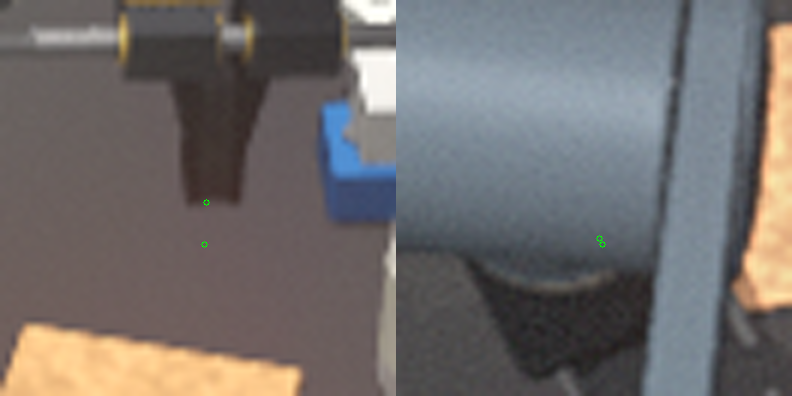

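Request:
{"method": "play_rows", "body": {"motion": [[[0, 0, 0], [86, 0, 0], 0.0], [[0, 0, 0], [86, 0, 0], 0.0], [[0, 0, 0], [86, 0, 0], 0.0], [[0, 0, 0], [86, 0, 0], 0.0], [[0, 0, 0], [86, 0, 0], 0.0], [[0, 0, 0], [86, 0, 0], 0.0], [[0, 0, 0], [86, 0, 0], 0.0], [[0, 0, 0], [86, 0, 0], 0.0]]}}

```text
time_s: 10.95
position: [0.5225, 0.0526, 0.2211]
tcp_rot: [[-0.0, 0.732, -0.681], [-0.0, -0.681, -0.732], [-1.0, -0.0, 0.0]]
force: [-0.4, 0.2, 0.2]
opening: 0.002
```

Request:
{"method": "play_rows", "body": {"motion": [[[0, 0, 0], [20, 0, 0], 0.0], [[0, 0, 0], [20, 0, 0], 0.0], [[0, 0, 0], [20, 0, 0], 0.0], [[0, 0, 0], [20, 0, 0], 0.0], [[0, 0, 0], [20, 0, 0], 0.0]]}}

```text
time_s: 11.45
position: [0.5225, 0.0532, 0.2211]
tcp_rot: [[-0.0, 0.462, -0.887], [-0.0, -0.887, -0.462], [-1.0, -0.0, 0.0]]
force: [0.5, -0.5, -0.3]
opening: 0.003
```

```bash
python3 tip.py tipB; python3 go.py .52 .05 .22 -63.8
```

```text
[0.5225 0.0532 0.2211] [[-0.0, 0.462, -0.887], [-0.0, -0.887, -0.462], [-1.0, -0.0, 0.0]] 0.003065437040538993
[[348.43, 221.22], [348.84, 214.12]]
315 181
[[289.24, 278.03], [288.72, 277.14]]
256 238
t 11.55 pos [0.5225 0.0537 0.2211] yaw -62.45 open 0.007 F [-0.9 -0.6 -0.4] j [-6. 21. 94. -0. 65. 56.]
shift mm [1.1 2.1 3.9] turn [1.35 0.01 0.  ]
```

View pics/tipB.png

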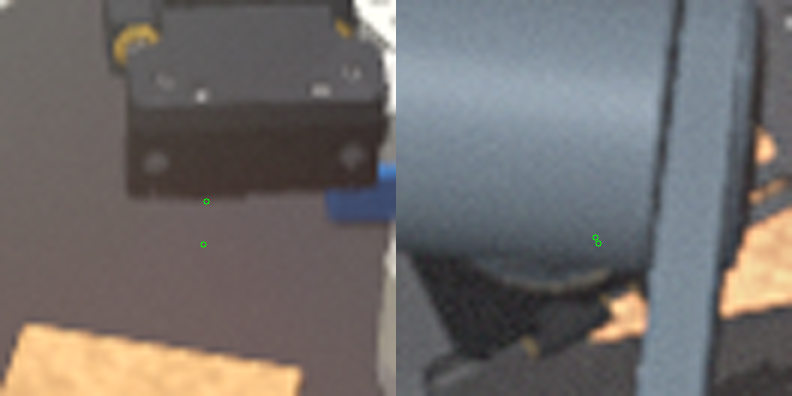

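The tips consistently sit about 20 mm above the stated TCP: shut tips at (350,215) in the side view against a projected TCP at (348.5,221). From here on I'll command the TCP about 15–20 mm lower. Next I'll measure the bar's new pose.

Run:
```python
from h import *
t=load("top2.npz");s=load("side2.npz")
T=lambda a:(np.array(a,float)+.5)/5-.5+[345,215]
S=lambda a:(np.array(a,float)+.5)/6-.5+[330,140]
th=T([[452,235],[427,275],[401,315],[376,353],[351,394]]);sh=S([[287,237],[318,265],[351,295],[384,325],[420,355]])
print(tri(t,th,s,sh).round(4))
hp=plane(t,th,.06);hs=plane(s,sh,.06);h=(hp+hs)/2;print(hp.round(4),hs.round(4))
d=hp[4]-hp[0];print("yaw",np.degrees(np.arctan2(d[1],d[0])),np.linalg.norm(d)); d=hs[4]-hs[0];print("yaw s",np.degrees(np.arctan2(d[1],d[0])))
b=plane(t,T([[441,194],[492,231],[282,437],[334,478]]),.06);print(b.round(4),b.mean(0))
d=b[2]+b[3]-b[0]-b[1];print(np.degrees(np.arctan2(d[1],d[0])))
# middle hole offset from original
print("mid from holes", (h[2]+np.array([-.442*0,0,0])).round(4))
```

```text
[[ 0.5736 -0.3068  0.0601  0.0015]
 [ 0.5538 -0.2928  0.0604  0.0008]
 [ 0.5337 -0.2786  0.0603  0.0009]
 [ 0.5145 -0.2652  0.0597  0.0017]
 [ 0.494  -0.2516  0.06    0.0021]]
[[ 0.5744 -0.3067  0.06  ]
 [ 0.5542 -0.2928  0.06  ]
 [ 0.5342 -0.2786  0.06  ]
 [ 0.5153 -0.265   0.06  ]
 [ 0.495  -0.2514  0.06  ]] [[ 0.5729 -0.307   0.06  ]
 [ 0.5535 -0.2933  0.06  ]
 [ 0.5333 -0.279   0.06  ]
 [ 0.5135 -0.2649  0.06  ]
 [ 0.4929 -0.2517  0.06  ]]
yaw 145.15756801707624 0.0967442219045709
yaw s 145.34896122428026
[[ 0.5954 -0.3021  0.06  ]
 [ 0.576  -0.3273  0.06  ]
 [ 0.4742 -0.2158  0.06  ]
 [ 0.4533 -0.2411  0.06  ]] [ 0.52473816 -0.27157381  0.06      ]
144.72205769434095
mid from holes [ 0.5338 -0.2788  0.06  ]
```

```bash
python3 go.py .5613 -.2975 .2 55.1
```

```text
t 11.55 pos [0.5225 0.0537 0.2211] yaw -62.45 open 0.007 F [-0.9 -0.6 -0.4] j [-6. 21. 94. -0. 65. 56.]
shift mm [ 21.1 329.3 128.1] turn [-1.1755e+02  0.0000e+00  1.0000e-02]
```

Request:
{"method": "play_rows", "body": {"motion": [[[0, 329, 128], [-117.5, 0, 0], 0.3], [[0, 329, 128], [-117.5, 0, 0], 0.6], [[0, 329, 128], [-117.5, 0, 0], 0.75], [[0, 329, 128], [-117.5, 0, 0], 0.75], [[0, 329, 128], [-117.5, 0, 0], 0.75], [[0, 329, 128], [-117.5, 0, 0], 0.75], [[0, 329, 128], [-117.5, 0, 0], 0.75], [[21, 329, 128], [-117.5, 0, 0], 0.75]]}}

```text
time_s: 12.35
position: [0.5638, -0.3037, 0.2028]
tcp_rot: [[0.007, 0.998, 0.065], [-0.007, 0.065, -0.998], [-1.0, 0.007, 0.008]]
force: [0.7, 0.9, -0.1]
opening: 0.65
```

```bash
python3 go.py .5613 -.2975 .15 55.1
```

```text
t 12.35 pos [ 0.5638 -0.3037  0.2028] yaw 3.72 open 0.65 F [ 0.7  0.9 -0.1] j [-38.  31.  80.  -0.  69. -42.]
shift mm [52.7 -2.4 -6.8] turn [-51.38   0.6   -0.16]
```

Request:
{"method": "play_rows", "body": {"motion": [[[30, 0, 0], [-51.4, 0, 0], 0.75], [[50, 0, 0], [-51.4, 0, 0], 0.75], [[50, 0, 0], [-51.4, 0, 0], 0.75], [[50, 0, 0], [-51.4, 0, 0], 0.75], [[50, 0, 0], [-51.4, 0, 0], 0.75], [[50, 0, 0], [-51.4, 0, 0], 0.75], [[50, 0, 0], [-51.4, 0, 0], 0.75], [[50, 0, 0], [-51.4, 0, 0], 0.75]]}}

```text
time_s: 13.15
position: [0.5614, -0.2965, 0.15]
tcp_rot: [[-0.0, 0.577, 0.817], [0.0, 0.817, -0.577], [-1.0, 0.0, -0.0]]
force: [0.5, -0.5, 0.6]
opening: 0.746
```

```bash
python3 go.py .5613 -.2975 .07 55.1
python3 - <<'E'
from rig import bot
from h import *
b=bot.capture("side")
s=bot.read_state();P=s["position"];R=s["tcp_rot"];o=s["opening"]*.0435
u=proj(b,[P-R[:,0]*.02+R[:,1]*o,P-R[:,0]*.02-R[:,1]*o]+[[.5613,-.2975,.06]])
im=cv2.resize(b["img"][90:210,330:450],None,fx=5,fy=5,interpolation=2)
for q in u: cv2.circle(im,tuple(((q+.5-[330,90])*5).astype(int)),3,(0,255,0),1)
cv2.imwrite("pics/n1.png",im)
E
```

```text
t 13.15 pos [ 0.5614 -0.2965  0.15  ] yaw 54.79 open 0.746 F [ 0.5 -0.5  0.6] j [-38.  34.  83.   0.  63. -93.]
shift mm [80.  -0.8  0.5] turn [-0.31 -0.01 -0.  ]
```

View pics/n1.png

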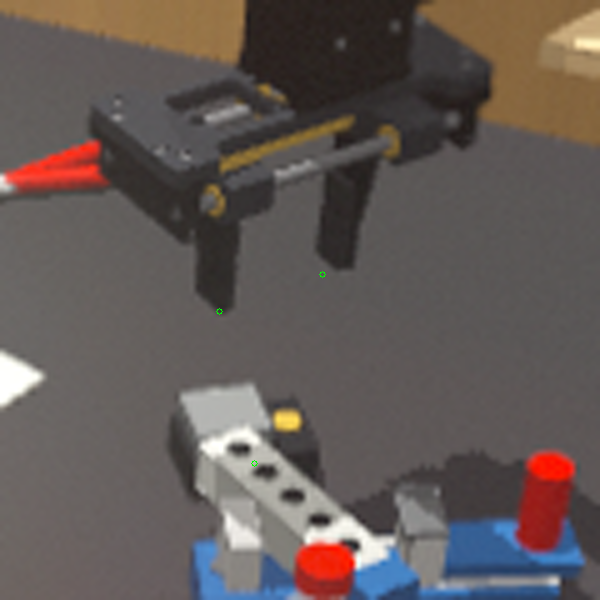

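Request:
{"method": "play_rows", "body": {"motion": [[[25, -1, 0], [-0.3, 0, 0], 0.75], [[50, -1, 0], [-0.3, 0, 0], 0.75], [[75, -1, 0], [-0.3, 0, 0], 0.75], [[95, -1, 0], [-0.3, 0, 0], 0.75], [[110, -1, 0], [-0.3, 0, 0], 0.75], [[120, -1, 0], [-0.3, 0, 0], 0.75], [[132, -1, 0], [-0.3, 0, 0], 0.75], [[132, -1, 0], [-0.3, 0, 0], 0.75]]}}

```text
time_s: 14.0
position: [0.5601, -0.2968, 0.0168]
tcp_rot: [[-0.002, 0.57, 0.821], [0.001, 0.821, -0.57], [-1.0, 0.0, -0.002]]
force: [-0.2, -0.0, 0.1]
opening: 0.752
```

```bash
python3 go.py .5613 -.2975 .018 55.1
python3 - <<'E'
from rig import bot
from h import *
b=bot.capture("side");crop(b["img"],330,110,120,110,6,"pics/n2.png")
E
```

```text
t 14.0 pos [ 0.5601 -0.2968  0.0168] yaw 55.23 open 0.752 F [-0.2 -0.   0.1] j [-38.  44.  88.   0.  48. -93.]
shift mm [-1.2  0.1  1.3] turn [ 0.13 -0.13 -0.01]
```

View pics/n2.png

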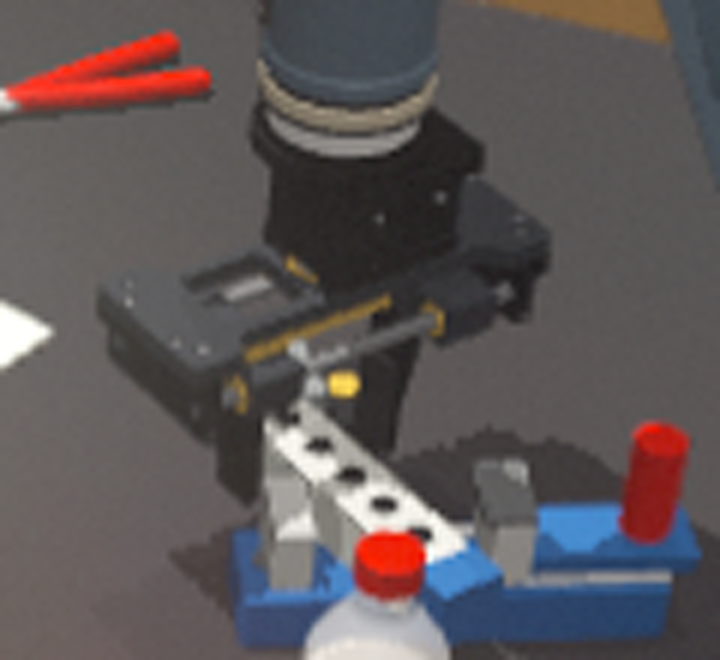

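Request:
{"method": "play_rows", "body": {"motion": [[[0, 0, 0], [0, 0, 0], 0.5], [[0, 0, 0], [0, 0, 0], 0.3], [[0, 0, 0], [0, 0, 0], 0.2], [[0, 0, 0], [0, 0, 0], 0.2], [[0, 0, 0], [0, 0, 0], 0.2], [[0, 0, 0], [0, 0, 0], 0.2]]}}

```text
time_s: 14.65
position: [0.561, -0.2975, 0.0183]
tcp_rot: [[0.0, 0.57, 0.822], [-0.0, 0.822, -0.57], [-1.0, -0.0, 0.0]]
force: [-0.5, -0.4, 0.3]
opening: 0.363
```

```bash
python3 go.py .5613 -.2975 .018 55.1
python3 - <<'E'
from rig import bot
from h import *
b=bot.capture("side");crop(b["img"],330,110,120,110,6,"pics/n3.png")
E
```

```text
t 14.65 pos [ 0.561  -0.2975  0.0183] yaw 55.26 open 0.363 F [-0.5 -0.4  0.3] j [-38.  44.  88.  -0.  48. -93.]
shift mm [0.3 0.2 0.3] turn [0.16 0.02 0.  ]
```

View pics/n3.png

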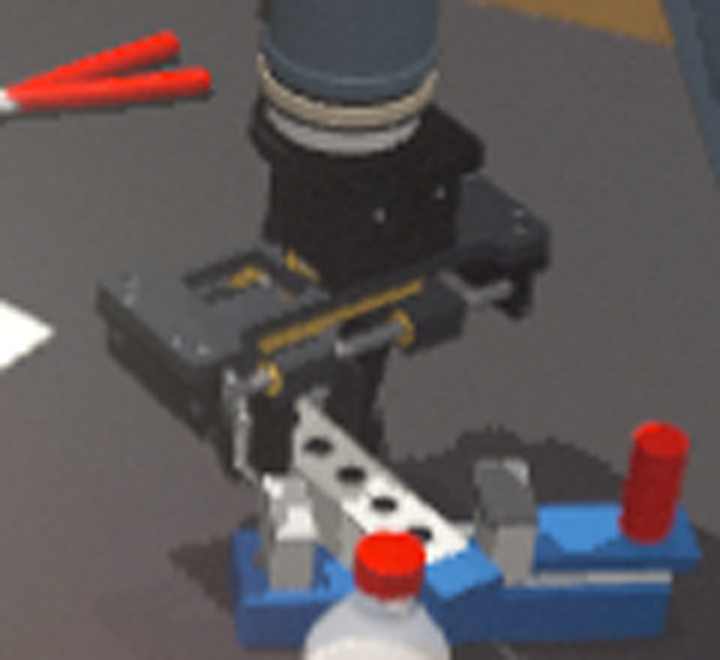

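The grip holds: the opening of 0.363 matches the bar's 32 mm width. I'll lift slowly.

Request:
{"method": "play_rows", "body": {"motion": [[[-3, 0, 0], [0, 0, 0], 0.2], [[-10, 0, 0], [0, 0, 0], 0.2], [[-20, 0, 0], [0, 0, 0], 0.2], [[-35, 0, 0], [0, 0, 0], 0.2], [[-50, 0, 0], [0, 0, 0], 0.2], [[-70, 0, 0], [0, 0, 0], 0.2], [[-90, 0, 0], [0, 0, 0], 0.2], [[-110, 0, 0], [0, 0, 0], 0.2]]}}

```text
time_s: 15.5
position: [0.561, -0.2974, 0.1304]
tcp_rot: [[0.001, 0.57, 0.822], [-0.001, 0.822, -0.57], [-1.0, -0.0, 0.001]]
force: [0.8, -0.4, -1.3]
opening: 0.363
```

```bash
python3 go.py .5613 -.2975 .25 55.1
python3 - <<'E'
from rig import bot
from h import *
b=bot.capture("side");crop(b["img"],330,60,130,160,4,"pics/n4.png")
E
```

```text
t 15.5 pos [ 0.561  -0.2974  0.1304] yaw 55.26 open 0.363 F [ 0.8 -0.4 -1.3] j [-38.  35.  84.   0.  61. -93.]
shift mm [-1.196e+02  1.000e-01  4.000e-01] turn [0.16 0.08 0.  ]
```

View pics/n4.png

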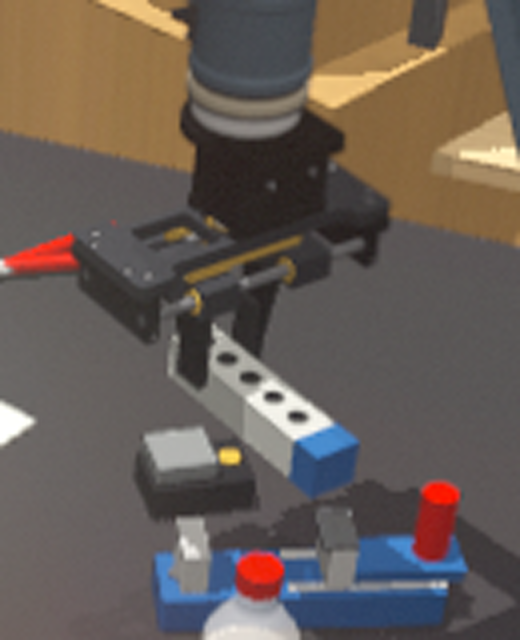

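```bash
python3 go.py .5452 -.0443 .23 -45
```

```text
t 15.55 pos [ 0.563  -0.2989  0.1341] yaw 55.27 open 0.367 F [ 1.  -0.8  0.6] j [-38.  35.  84.  -0.  61. -93.]
shift mm [ -97.3  199.  -158.9] turn [100.27   0.36  -0.39]
```

Request:
{"method": "play_rows", "body": {"motion": [[[-40, 0, 0], [0, 0, 0], 0.2], [[-80, 0, 0], [0, 0, 0], 0.2], [[-97, 15, -12], [8, 0, 0], 0.2], [[-97, 40, -32], [16, 0, 0], 0.2], [[-97, 65, -52], [24, 0, 0], 0.2], [[-97, 90, -72], [32, 0, 0], 0.2], [[-97, 115, -92], [40, 0, 0], 0.2], [[-97, 140, -112], [48, 0, 0], 0.2]]}}

```text
time_s: 16.35
position: [0.5481, -0.1171, 0.2257]
tcp_rot: [[0.001, 0.993, 0.12], [-0.0, 0.12, -0.993], [-1.0, 0.001, 0.0]]
force: [0.7, -0.1, -1.9]
opening: 0.36
```

```bash
python3 go.py .5452 -.0443 .15 -45
```

```text
t 16.35 pos [ 0.5481 -0.1171  0.2257] yaw 6.92 open 0.36 F [ 0.7 -0.1 -1.9] j [-23.  23.  89.  -0.  67. -30.]
shift mm [ 75.7   5.8 -72.7] turn [ 5.192e+01  1.000e-02 -4.000e-02]
```

Request:
{"method": "play_rows", "body": {"motion": [[[0, 2, -30], [8, 0, 0], 0.2], [[0, 6, -60], [16, 0, 0], 0.2], [[0, 6, -73], [24, 0, 0], 0.2], [[20, 6, -73], [32, 0, 0], 0.2], [[40, 6, -73], [40, 0, 0], 0.2], [[60, 6, -73], [48, 0, 0], 0.2], [[75, 6, -73], [52, 0, 0], 0.2], [[75, 6, -73], [52, 0, 0], 0.2]]}}

```text
time_s: 17.15
position: [0.5433, -0.0447, 0.1486]
tcp_rot: [[-0.005, 0.711, -0.704], [0.001, -0.704, -0.711], [-1.0, -0.004, 0.003]]
force: [-0.2, -0.5, -1.0]
opening: 0.366
```

```bash
python3 - <<'E'
from rig import bot
from h import *
b=bot.capture("side");c=bot.capture("top")
A=cv2.resize(b["img"][130:320,250:440],None,fx=2.1,fy=2.1,interpolation=2);B=cv2.resize(c["img"][200:320,260:380],(A.shape[1],A.shape[0]),interpolation=2)
cv2.imwrite("pics/n5.png",np.hstack([A,B]))
E
python3 go.py .5452 -.0443 .15 -45
```

```text
t 17.25 pos [ 0.5453 -0.0453  0.1506] yaw -44.65 open 0.362 F [ 0.8  0.6 -2.2] j [-16.  28.  96.  -0.  56.  28.]
shift mm [ 0.6 -0.8 -0.6] turn [ 0.35  0.   -0.01]
```

View pics/n5.png

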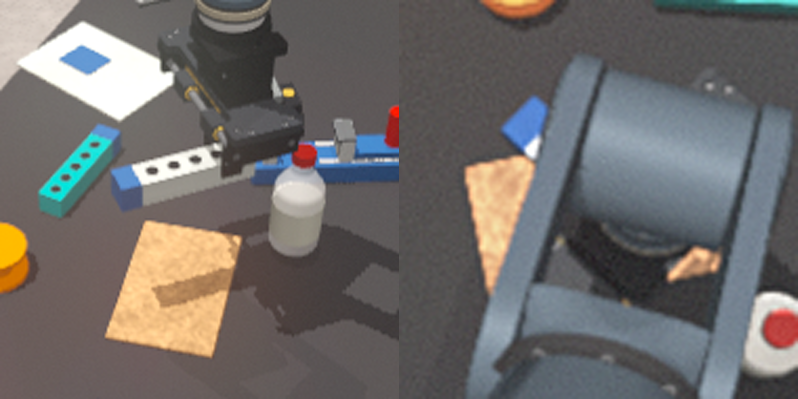

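Request:
{"method": "play_rows", "body": {"motion": [[[25, 0, 0], [0, 0, 0], 0.2], [[50, 0, 0], [0, 0, 0], 0.2], [[70, 0, 0], [0, 0, 0], 0.2], [[90, 0, 0], [0, 0, 0], 0.2], [[105, 0, 0], [0, 0, 0], 0.2], [[118, 0, 0], [0, 0, 0], 0.2], [[126, 0, 0], [0, 0, 0], 0.2], [[130, 0, 0], [0, 0, 0], 0.2]]}}

```text
time_s: 18.05
position: [0.5457, -0.0454, 0.02]
tcp_rot: [[0.001, 0.711, -0.704], [-0.0, -0.704, -0.711], [-1.0, 0.0, -0.0]]
force: [0.3, -0.1, -1.2]
opening: 0.366
```

```bash
python3 go.py .5452 -.0443 -.005 -45;python3 - <<'E'
from rig import bot
from h import *
b=bot.capture("side");c=bot.capture("top")
A=cv2.resize(b["img"][170:310,270:410],None,fx=4,fy=4,interpolation=2)
cv2.imwrite("pics/n6.png",A)
E
```

```text
t 18.05 pos [ 0.5457 -0.0454  0.02  ] yaw -44.72 open 0.366 F [ 0.3 -0.1 -1.2] j [-16.  39. 101.   0.  40.  28.]
shift mm [25.  -1.1 -0.4] turn [ 0.28 -0.02 -0.03]
```

View pics/n6.png

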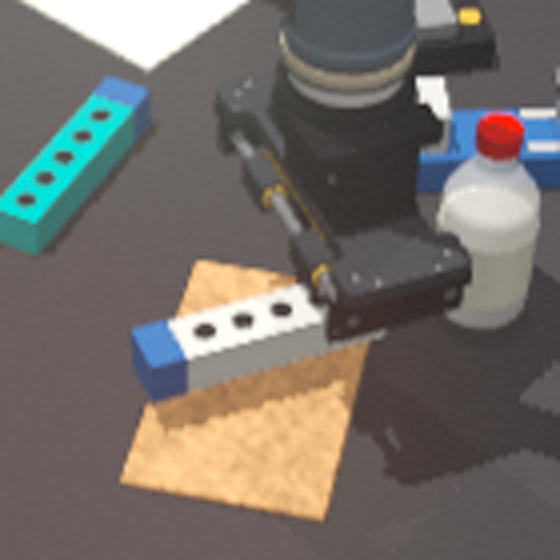

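Request:
{"method": "play_rows", "body": {"motion": [[[5, 0, 0], [0, 0, 0], 0.2], [[10, 0, 0], [0, 0, 0], 0.2], [[14, 0, 0], [0, 0, 0], 0.2], [[17, 0, 0], [0, 0, 0], 0.2], [[19, 0, 0], [0, 0, 0], 0.2], [[21, 0, 0], [0, 0, 0], 0.2], [[23, 0, 0], [0, 0, 0], 0.2]]}}

```text
time_s: 18.85
position: [0.5454, -0.0453, -0.0031]
tcp_rot: [[0.0, 0.71, -0.704], [-0.0, -0.704, -0.71], [-1.0, 0.0, -0.0]]
force: [1.2, 0.7, -2.9]
opening: 0.367
```

```bash
python3 go.py .5452 -.0443 -.005 -45
```

```text
t 18.85 pos [ 0.5454 -0.0453 -0.0031] yaw -44.74 open 0.367 F [ 1.2  0.7 -2.9] j [-16.  42. 101.   0.  37.  28.]
shift mm [ 1.9 -0.8 -0.6] turn [ 0.26 -0.   -0.01]
```

Request:
{"method": "play_rows", "body": {"motion": [[[1, 0, 0], [0, 0, 0], 0.2], [[2, 0, 0], [0, 0, 0], 0.2], [[3, 0, 0], [0, 0, 0], 0.2], [[3, 0, 0], [0, 0, 0], 0.2]]}}

```text
time_s: 19.25
position: [0.5454, -0.0453, -0.0056]
tcp_rot: [[0.0, 0.71, -0.704], [-0.0, -0.704, -0.71], [-1.0, 0.0, -0.0]]
force: [-0.8, 0.4, 0.5]
opening: 0.366
```

```bash
python3 go.py .5452 -.0443 -.005 -45
```

```text
t 19.25 pos [ 0.5454 -0.0453 -0.0056] yaw -44.75 open 0.366 F [-0.8  0.4  0.5] j [-16.  42. 101.   0.  37.  28.]
shift mm [-0.6 -0.8 -0.6] turn [ 0.25 -0.01 -0.01]
```

Request:
{"method": "play_rows", "body": {"motion": [[[0, 0, 0], [0, 0, 0], 0.5], [[0, 0, 0], [0, 0, 0], 0.7], [[0, 0, 0], [0, 0, 0], 0.75], [[0, 0, 0], [0, 0, 0], 0.75], [[-10, 0, 0], [0, 0, 0], 0.75], [[-50, 0, 0], [0, 0, 0], 0.75], [[-100, 0, 0], [0, 0, 0], 0.75], [[-150, 0, 0], [0, 0, 0], 0.75]]}}

```text
time_s: 20.05
position: [0.5447, -0.0451, 0.1459]
tcp_rot: [[-0.001, 0.71, -0.704], [0.0, -0.704, -0.71], [-1.0, -0.001, 0.001]]
force: [1.2, -1.6, -0.1]
opening: 0.747
```

Request:
{"method": "play_rows", "body": {"motion": [[[-50, 0, 0], [0, 0, 0], 0.75], [[-50, 0, 50], [0, 0, 0], 0.75], [[-50, 0, 100], [-8, 0, 0], 0.75], [[-50, 0, 150], [-16, 0, 0], 0.75], [[-50, -20, 180], [-24, 0, 0], 0.75], [[-50, -20, 180], [-24, 0, 0], 0.75]]}}

```text
time_s: 20.65
position: [0.3995, -0.1589, 0.1942]
tcp_rot: [[-0.004, 0.935, -0.355], [0.002, -0.355, -0.935], [-1.0, -0.004, -0.0]]
force: [0.8, 0.6, 0.0]
opening: 0.751
```

```bash
python3 - <<'E'
from rig import bot
from h import *
for n in("side","top"):
    b=bot.capture(n);np.savez(n+"3.npz",**b)
    if n=="side": crop(b["img"],280,210,110,100,6,"pics/p1.png")
    else: crop(b["img"],265,215,110,100,6,"pics/p2.png")
E
python3 go.py .577 -.0125 .2 -45
```

```text
t 20.75 pos [ 0.4039 -0.1594  0.1948] yaw -20.92 open 0.749 F [ 0.9  0.9 -0.4] j [-36.  15. 108.   0.  56. -15.]
shift mm [  -5.1  109.2 -199. ] turn [ 2.408e+01 -2.000e-02 -7.000e-02]
```

View pics/p1.png

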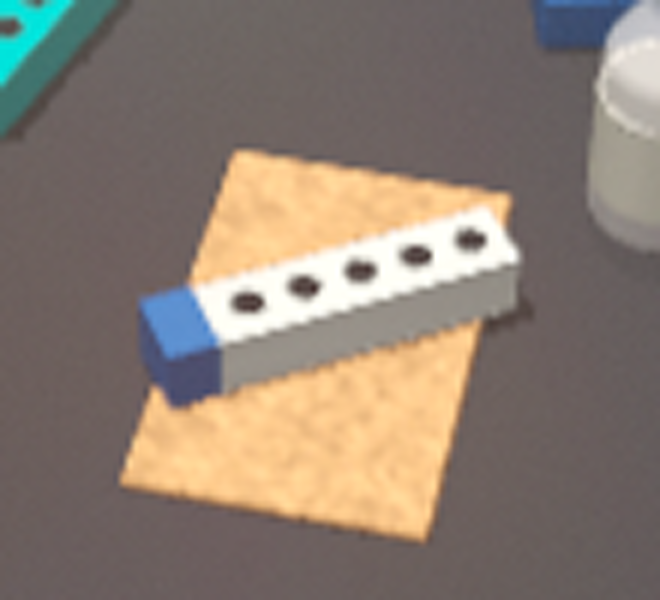

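View pics/p2.png

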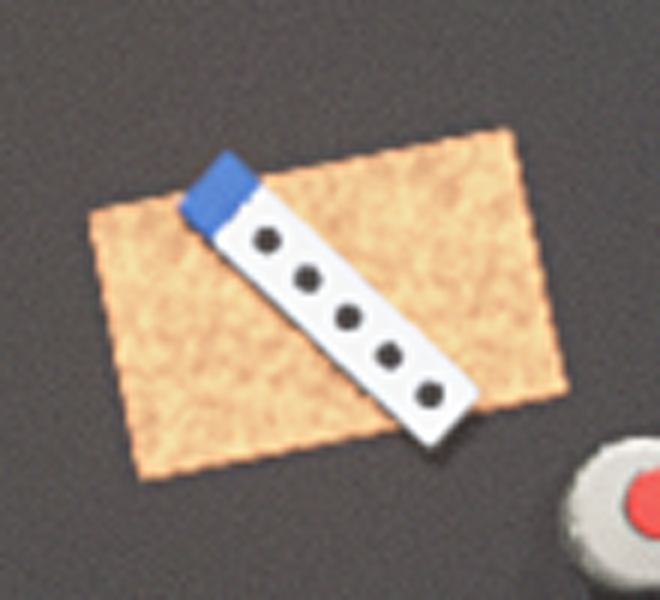

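The bar lies flat across the middle of the near pad, with its blue end at about (301,245) in the top view. I'll measure it, and the cradle more closely, for the final placing.

Run:
```python
from h import *
t=load("top3.npz");s=load("side3.npz")
T=lambda a:(np.array(a,float)+.5)/6-.5+[265,215]
S=lambda a:(np.array(a,float)+.5)/6-.5+[280,210]
th=T([[429,394],[389,355],[347,317],[307,278],[266,239]]);sh=S([[470,240],[416,256],[360,271],[304,287],[248,302]])
print(tri(t,th,s,sh).round(4))
for h in(plane(t,th,.036),plane(s,sh,.036)):
    d=h[4]-h[0];y=np.arctan2(d[1],d[0]);u=d/np.linalg.norm(d);print("yaw",np.degrees(y).round(2),"centre",(h.mean(0)+.012*u).round(4))
b=plane(t,T([[430,447],[480,393],[180,207],[229,150]]),.036);print(b.mean(0).round(4));d=b[2]+b[3]-b[0]-b[1];print(np.degrees(np.arctan2(d[1],d[0])))
crop(t["img"],165,250,95,60,8,"pics/c1.png");crop(s["img"],260,310,75,100,6,"pics/c2.png")
```

```text
[[ 0.5332 -0.0559  0.0365  0.0011]
 [ 0.55   -0.0392  0.0359  0.0015]
 [ 0.5667 -0.0216  0.0368  0.0012]
 [ 0.5837 -0.0048  0.0364  0.0013]
 [ 0.6005  0.0124  0.0372  0.0018]]
yaw 45.28 centre [ 0.576  -0.0131  0.036 ]
yaw 45.18 centre [ 0.5747 -0.0139  0.036 ]
[ 0.5754 -0.0139  0.036 ]
44.89237555316867
```

View pics/c1.png

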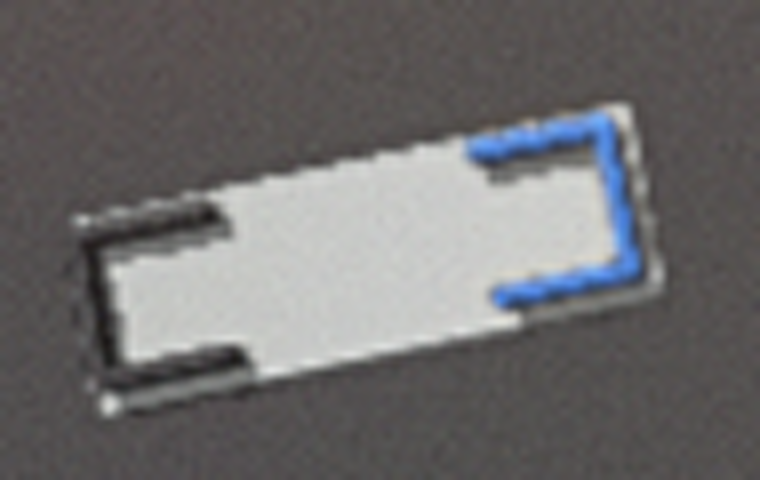

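View pics/c2.png

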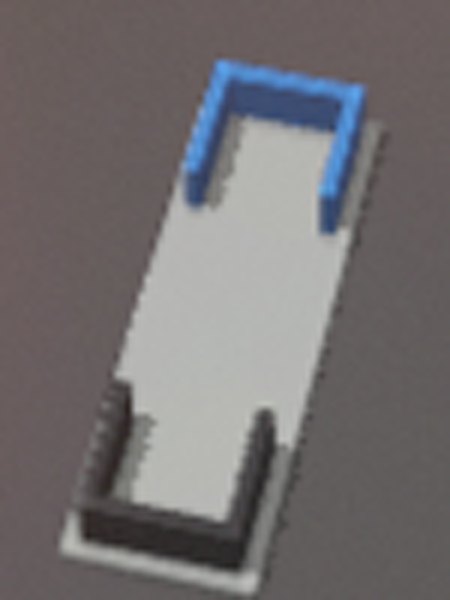

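Run:
```python
from h import *
t=load("top3.npz");s=load("side3.npz")
T=lambda a:(np.array(a,float)+.5)/8-.5+[165,250]
S=lambda a:(np.array(a,float)+.5)/6-.5+[260,310]
b=plane(t,T([[78,218],[105,414],[664,293],[628,102]]),.006)
print("base",b.round(4).tolist(),b.mean(0).round(4)); 
d=b[2]+b[3]-b[0]-b[1];print("yaw",np.degrees(np.arctan2(d[1],d[0])).round(2),np.linalg.norm(b[3]-b[0]),np.linalg.norm(b[1]-b[0]))
# base by colour mask in both views: floor grey incl walls -> hull minAreaRect
for n,c,(x,y,w,h) in(("top",t,(165,250,95,60)),("side",s,(262,312,72,98))):
    im=c["img"][y:y+h,x:x+w]; hs=cv2.cvtColor(im,cv2.COLOR_BGR2HSV)
    m=((hs[...,2]>110)).astype(np.uint8); cs,_=cv2.findContours(m,0,1);k=max(cs,key=cv2.contourArea)
    h0=cv2.convexHull(k).reshape(-1,2)+[x,y]
    # only points on base plane: map hull to plane, then minAreaRect in mm
    P=plane(c,h0,.006)[:,:2].astype(np.float32)*1000; r=cv2.minAreaRect(P.reshape(-1,1,2));print(n,r)
    bl=cv2.inRange(hs,np.array((100,120,60)),np.array((125,255,255)))
    v,u=np.nonzero(bl);print("blue",u.min()+x,u.max()+x,v.min()+y,v.max()+y)
# blue and black wall outer corner tops triangulated
tp=T([[610,108],[641,280],[85,238],[103,390]]);sp=S([[220,60],[364,88],[80,502],[238,528]])
q=tri(t,tp,s,sp);print("walls tri",q.round(4),q.mean(0).round(4))
a=plane(t,tp,.03);c_=plane(s,sp,.03);print(a.round(4),a.mean(0));print(c_.round(4),c_.mean(0))
for e in(a,c_):
    d=e[0]+e[1]-e[2]-e[3];print(np.degrees(np.arctan2(d[1],d[0])),np.linalg.norm(d)/2,np.linalg.norm(e[0]-e[1]),np.linalg.norm(e[2]-e[3]))
```

```text
base [[0.5518, 0.3696, 0.006], [0.4871, 0.3589, 0.006], [0.5246, 0.1747, 0.006], [0.5877, 0.187, 0.006]] [0.5378 0.2726 0.006 ]
yaw -78.68 0.18613311887359624 0.0655268504617078
top ((537.2460327148438, 273.22845458984375), (66.6489028930664, 190.0560760498047), 11.247329711914062)
blue 224 244 265 287
side ((538.0447387695312, 266.966796875), (66.2911376953125, 206.4706268310547), 11.09326457977295)
blue 291 320 320 347
walls tri [[0.5813 0.1889 0.0292 0.0029]
 [0.5274 0.179  0.0292 0.0012]
 [0.5449 0.3626 0.0231 0.0033]
 [0.4942 0.3534 0.029  0.0015]] [0.537  0.271  0.0276 0.0022]
[[0.5826 0.1892 0.03  ]
 [0.5268 0.1787 0.03  ]
 [0.5426 0.3601 0.03  ]
 [0.4935 0.3529 0.03  ]] [0.53637809 0.27021693 0.03      ]
[[0.5795 0.1893 0.03  ]
 [0.5278 0.1797 0.03  ]
 [0.5444 0.3663 0.03  ]
 [0.4947 0.3541 0.03  ]] [0.53659638 0.27232201 0.03      ]
-78.00616957743254 0.17636710165201921 0.05679118534669856 0.04971012078911559
-79.01363583174445 0.1789546392248506 0.05258135600363683 0.05116183470253924
```

```bash
python3 go.py .5753 -.0136 .15 135.2
```

```text
t 20.75 pos [ 0.4039 -0.1594  0.1948] yaw -20.92 open 0.749 F [ 0.9  0.9 -0.4] j [-36.  15. 108.   0.  56. -15.]
shift mm [  44.9  108.  -197.4] turn [-1.5612e+02  1.0000e-01 -2.0000e-02]
```

Request:
{"method": "play_rows", "body": {"motion": [[[0, 15, -28], [-9, 0, 0], 0.8], [[0, 30, -56], [-18, 0, 0], 0.8], [[0, 45, -84], [-27, 0, 0], 0.8], [[0, 60, -112], [-36, 0, 0], 0.8], [[0, 75, -140], [-45, 0, 0], 0.8], [[0, 90, -168], [-54, 0, 0], 0.8], [[0, 108, -197], [-63, 0, 0], 0.8], [[0, 108, -197], [-72, 0, 0], 0.8]]}}

```text
time_s: 21.55
position: [0.5802, -0.0094, 0.1945]
tcp_rot: [[0.006, 0.662, 0.75], [0.001, 0.75, -0.662], [-1.0, 0.004, 0.004]]
force: [-1.4, -0.5, -0.5]
opening: 0.8
```

```bash
python3 go.py .5753 -.0136 .15 135.2
```

```text
t 21.55 pos [ 0.5802 -0.0094  0.1945] yaw 48.59 open 0.8 F [-1.4 -0.5 -0.5] j [-12.  27.  89.   0.  64. -61.]
shift mm [44.5 -6.5 -1.1] turn [-8.662e+01  3.600e-01 -2.000e-02]
```

Request:
{"method": "play_rows", "body": {"motion": [[[10, -6, -1], [-86.6, 0, 0], 0.8], [[20, -6, -1], [-86.6, 0, 0], 0.8], [[30, -6, -1], [-86.6, 0, 0], 0.8], [[40, -6, -1], [-86.6, 0, 0], 0.8], [[44, -6, -1], [-86.6, 0, 0], 0.8], [[44, -6, -1], [-86.6, 0, 0], 0.8], [[44, -6, -1], [-86.6, 0, 0], 0.8], [[44, -6, -1], [-86.6, 0, 0], 0.8]]}}

```text
time_s: 22.35
position: [0.5719, -0.0155, 0.1502]
tcp_rot: [[0.001, -0.457, 0.89], [0.0, 0.89, 0.457], [-1.0, -0.001, 0.001]]
force: [1.0, 0.4, -0.3]
opening: 0.797
```

Request:
{"method": "play_rows", "body": {"motion": [[[0, 0, 0], [-16.5, 0, 0], 0.8], [[0, 0, 0], [-16.5, 0, 0], 0.8], [[0, 0, 0], [-16.5, 0, 0], 0.8], [[0, 0, 0], [-16.5, 0, 0], 0.8]]}}

```text
time_s: 22.75
position: [0.5713, -0.016, 0.1502]
tcp_rot: [[0.001, -0.684, 0.73], [0.0, 0.73, 0.684], [-1.0, -0.001, 0.001]]
force: [-0.1, -0.2, 0.5]
opening: 0.802
```

```bash
python3 go.py .5753 -.0136 .03 135.2
python3 - <<'E'
from rig import bot
from h import *
b=bot.capture("side");crop(b["img"],260,140,140,150,4,"pics/q1.png")
E
```

```text
t 22.75 pos [ 0.5713 -0.016   0.1502] yaw 133.15 open 0.802 F [-0.1 -0.2  0.5] j [ -13.   29.   93.    0.   58. -146.]
shift mm [120.2  -1.    4.5] turn [-2.05  0.04  0.03]
```

View pics/q1.png

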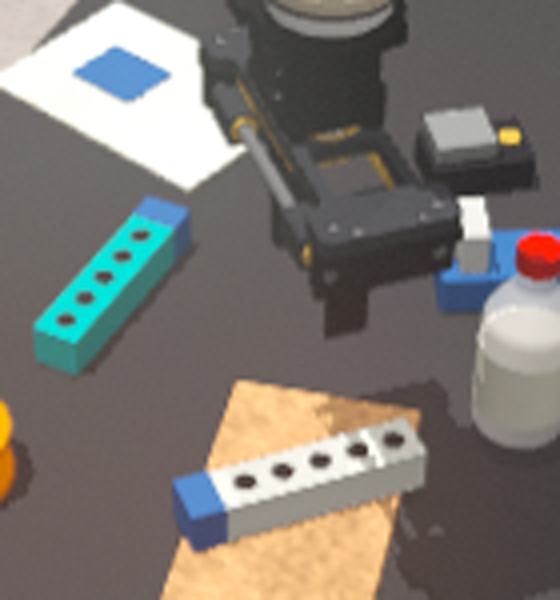

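Request:
{"method": "play_rows", "body": {"motion": [[[25, -1, 4], [-2, 0, 0], 0.8], [[50, -1, 4], [-2, 0, 0], 0.8], [[75, -1, 4], [-2, 0, 0], 0.8], [[95, -1, 4], [-2, 0, 0], 0.8], [[110, -1, 4], [-2, 0, 0], 0.8], [[110, -1, 4], [-2, 0, 0], 0.8]]}}

```text
time_s: 23.4
position: [0.5726, -0.0143, 0.038]
tcp_rot: [[-0.004, -0.709, 0.705], [0.001, 0.705, 0.709], [-1.0, 0.004, -0.002]]
force: [-1.2, 0.1, -0.5]
opening: 0.801
```

```bash
python3 go.py .5753 -.0136 -.005 135.2
python3 - <<'E'
from rig import bot
from h import *
b=bot.capture("side");crop(b["img"],260,160,140,140,4,"pics/q2.png")
E
```

```text
t 23.4 pos [ 0.5726 -0.0143  0.038 ] yaw 135.17 open 0.801 F [-1.2  0.1 -0.5] j [ -13.   39.   96.    0.   45. -148.]
shift mm [43.  -1.6  2.5] turn [-0.03 -0.13 -0.22]
```

View pics/q2.png

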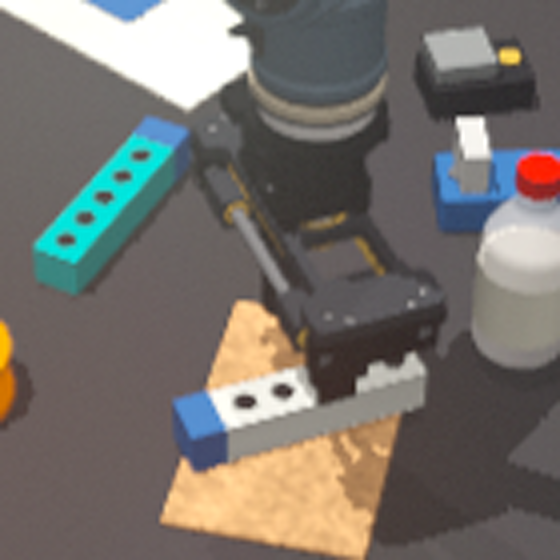

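Request:
{"method": "play_rows", "body": {"motion": [[[15, -1, 2], [0, 0, 0], 0.8], [[27, -1, 2], [0, 0, 0], 0.8], [[36, -1, 2], [0, 0, 0], 0.8], [[42, -1, 2], [0, 0, 0], 0.8], [[42, -1, 2], [0, 0, 0], 0.8]]}}

```text
time_s: 23.95
position: [0.5754, -0.014, -0.003]
tcp_rot: [[-0.002, -0.71, 0.704], [0.0, 0.704, 0.71], [-1.0, 0.002, -0.001]]
force: [0.2, 0.2, -0.5]
opening: 0.799
```

```bash
python3 go.py .5753 -.0136 -.005 135.2
python3 - <<'E'
from rig import bot
from h import *
b=bot.capture("side");crop(b["img"],280,180,110,110,5,"pics/q3.png")
E
```

```text
t 23.95 pos [ 0.5754 -0.014  -0.003 ] yaw 135.26 open 0.799 F [ 0.2  0.2 -0.5] j [ -13.   43.   97.    0.   40. -148.]
shift mm [2.  0.3 0.2] turn [ 0.06 -0.06 -0.1 ]
```

View pics/q3.png

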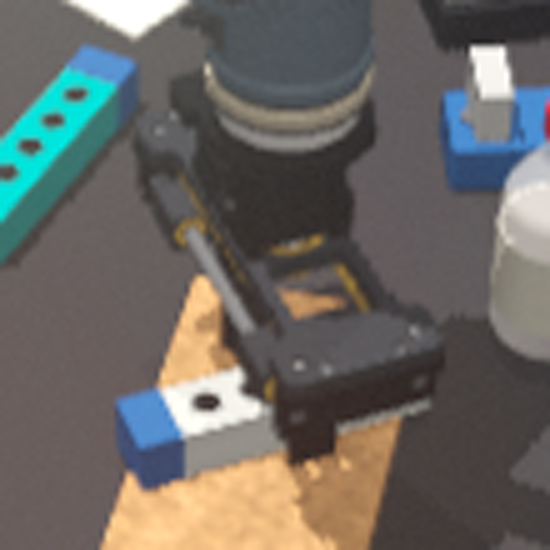

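Request:
{"method": "play_rows", "body": {"motion": [[[1, 0, 0], [0, 0, 0], 0.5], [[1, 0, 0], [0, 0, 0], 0.3], [[1, 0, 0], [0, 0, 0], 0.2], [[1, 0, 0], [0, 0, 0], 0.2], [[1, 0, 0], [0, 0, 0], 0.2], [[1, 0, 0], [0, 0, 0], 0.2], [[1, 0, 0], [0, 0, 0], 0.2]]}}

```text
time_s: 24.7
position: [0.5762, -0.0141, -0.0028]
tcp_rot: [[0.0, -0.71, 0.704], [-0.0, 0.704, 0.71], [-1.0, -0.0, 0.0]]
force: [-0.5, 0.2, 1.2]
opening: 0.366
```

Request:
{"method": "play_rows", "body": {"motion": [[[-3, 0, 0], [0, 0, 0], 0.2], [[-8, 0, 0], [0, 0, 0], 0.2], [[-15, 0, 0], [0, 0, 0], 0.2], [[-25, 0, 0], [0, 0, 0], 0.2], [[-40, 0, 0], [0, 0, 0], 0.2], [[-60, 0, 0], [0, 0, 0], 0.2], [[-80, 0, 0], [0, 0, 0], 0.2], [[-100, 0, 0], [0, 0, 0], 0.2]]}}

```text
time_s: 25.5
position: [0.5761, -0.0141, 0.0986]
tcp_rot: [[0.001, -0.71, 0.704], [-0.0, 0.704, 0.71], [-1.0, -0.0, 0.0]]
force: [0.3, -1.0, -2.5]
opening: 0.366
```

```bash
python3 go.py .537 .272 .13 11.2
python3 - <<'E'
from rig import bot
from h import *
b=bot.capture("side");crop(b["img"],250,120,140,150,4,"pics/q4.png")
E
```

```text
t 25.5 pos [ 0.5761 -0.0141  0.0986] yaw 135.27 open 0.366 F [ 0.3 -1.  -2.5] j [ -13.   34.   94.    0.   52. -148.]
shift mm [-31.4 229.1 175.8] turn [ 1.2407e+02  4.0000e-02 -0.0000e+00]
```

View pics/q4.png

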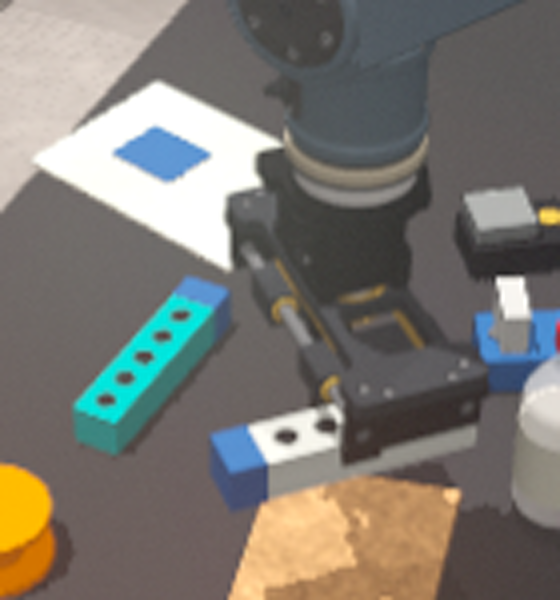

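Request:
{"method": "play_rows", "body": {"motion": [[[-20, 10, 8], [0, 0, 0], 0.2], [[-35, 40, 30], [8, 0, 0], 0.2], [[-35, 70, 54], [16, 0, 0], 0.2], [[-35, 100, 77], [24, 0, 0], 0.2], [[-35, 130, 100], [32, 0, 0], 0.2], [[-35, 160, 123], [40, 0, 0], 0.2], [[-35, 190, 146], [48, 0, 0], 0.2], [[-35, 215, 165], [56, 0, 0], 0.2]]}}

```text
time_s: 26.35
position: [0.5387, 0.2564, 0.1322]
tcp_rot: [[-0.0, 0.191, 0.982], [0.0, 0.982, -0.191], [-1.0, 0.0, -0.0]]
force: [0.5, -0.2, -1.9]
opening: 0.36
```

```bash
python3 go.py .537 .272 .13 11.2
```

```text
t 26.35 pos [0.5387 0.2564 0.1322] yaw 78.98 open 0.36 F [ 0.5 -0.2 -1.9] j [ 15.  32.  90.   0.  58. -64.]
shift mm [ 2.2 15.  -4.7] turn [ 6.778e+01 -2.000e-02 -1.000e-02]
```

Request:
{"method": "play_rows", "body": {"motion": [[[2, 5, -2], [8, 0, 0], 0.2], [[2, 10, -4], [16, 0, 0], 0.2], [[2, 15, -5], [24, 0, 0], 0.2], [[2, 15, -5], [32, 0, 0], 0.2], [[2, 15, -5], [40, 0, 0], 0.2], [[2, 15, -5], [48, 0, 0], 0.2], [[2, 15, -5], [56, 0, 0], 0.2], [[2, 15, -5], [64, 0, 0], 0.2]]}}

```text
time_s: 27.15
position: [0.537, 0.27, 0.13]
tcp_rot: [[-0.0, 0.966, 0.258], [-0.0, 0.258, -0.966], [-1.0, -0.0, 0.0]]
force: [-0.0, 0.1, -3.0]
opening: 0.365
```

Request:
{"method": "play_rows", "body": {"motion": [[[0, 0, 0], [3.8, 0, 0], 0.2], [[0, 0, 0], [3.8, 0, 0], 0.2], [[0, 0, 0], [3.8, 0, 0], 0.2], [[0, 0, 0], [3.8, 0, 0], 0.2]]}}

```text
time_s: 27.55
position: [0.5373, 0.27, 0.1301]
tcp_rot: [[-0.0, 0.98, 0.2], [-0.0, 0.2, -0.98], [-1.0, -0.0, 0.0]]
force: [0.0, 0.7, -0.7]
opening: 0.361
```

```bash
python3 go.py .537 .272 .06 11.2
```

```text
t 27.55 pos [0.5373 0.27   0.1301] yaw 11.53 open 0.361 F [ 0.   0.7 -0.7] j [16. 33. 89. -0. 58.  5.]
shift mm [70.1  0.1 -2. ] turn [0.33 0.   0.  ]
```

Request:
{"method": "play_rows", "body": {"motion": [[[20, 0, -2], [0.3, 0, 0], 0.2], [[40, 0, -2], [0.3, 0, 0], 0.2], [[60, 0, -2], [0.3, 0, 0], 0.2], [[75, 0, -2], [0.3, 0, 0], 0.2], [[85, 0, -2], [0.3, 0, 0], 0.2], [[85, 0, -2], [0.3, 0, 0], 0.2]]}}

```text
time_s: 28.15
position: [0.536, 0.2717, 0.0437]
tcp_rot: [[-0.003, 0.981, 0.194], [-0.001, 0.194, -0.981], [-1.0, -0.003, 0.0]]
force: [-0.4, -0.3, -1.6]
opening: 0.363
```

```bash
python3 go.py .537 .272 .045 11.2
python3 - <<'E'
from rig import bot
from h import *
for n in("side","top"):
    b=bot.capture(n);np.savez(n+"4.npz",**b)
    if n=="side": crop(b["img"],250,270,100,140,5,"pics/r1.png")
    else: crop(b["img"],160,240,110,80,7,"pics/r2.png")
E
```

```text
t 28.15 pos [0.536  0.2717 0.0437] yaw 11.19 open 0.363 F [-0.4 -0.3 -1.6] j [16. 40. 92. -0. 48.  5.]
shift mm [-1.3  1.1 -0.1] turn [-0.01  0.02  0.17]
```

View pics/r1.png

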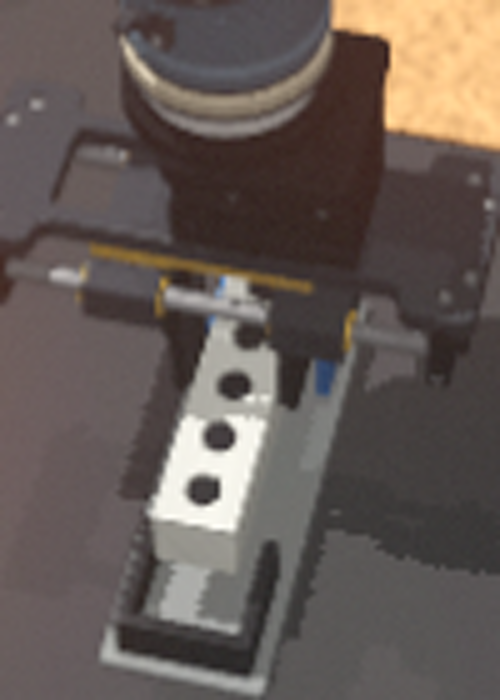

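View pics/r2.png

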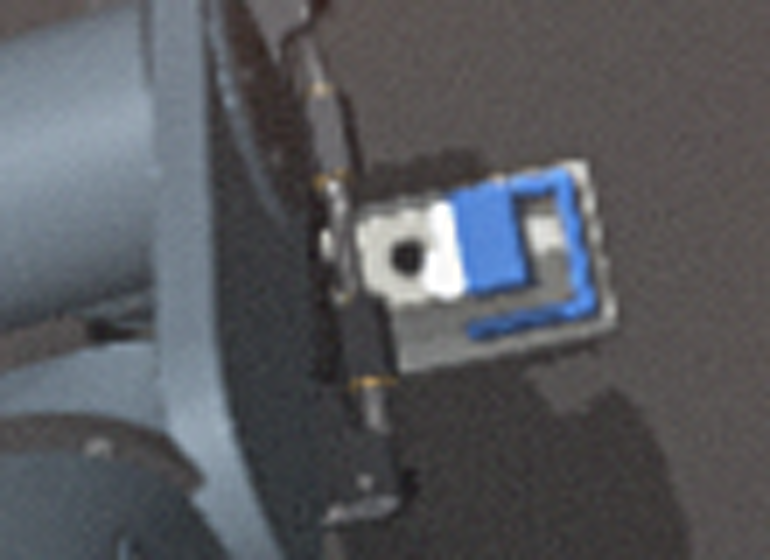

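Run:
```python
from h import *
t=load("top4.npz");s=load("side4.npz")
T=lambda a:(np.array(a,float)+.5)/7-.5+[160,240]
S=lambda a:(np.array(a,float)+.5)/5-.5+[250,270]
z=.0825
hs=plane(s,S([[204,490],[219,436],[234,386],[250,334]]),z);d=hs[3]-hs[0];print(hs.round(4),"yaw",np.degrees(np.arctan2(d[1],d[0])),np.linalg.norm(d))
u=d/np.linalg.norm(d);cs=hs.mean(0)+.024*u;print("centre side",cs.round(4))
ht=plane(t,T([[409,258]]),z)[0];print("top hole36",ht.round(4),"centre",(ht-.036*u).round(4))
e=plane(t,T([[514,190],[529,287]]),z);print(e.round(4),"centre from end",(e.mean(0)-.075*u).round(4))
C=np.array([.537,.272]);a=np.radians(-78.7);v=np.array([np.cos(a),np.sin(a)]);w=np.array([-v[1],v[0]])*-1
for q in(cs,ht-.036*u,e.mean(0)-.075*u): print("along",((q[:2]-C)@v*1000).round(1),"across x",((q[:2]-C)@w*1000).round(1),w)
print(tri(t,T([[409,258]]),s,S([[266,283]])))
```

```text
[[0.5226 0.331  0.0825]
 [0.5278 0.3072 0.0825]
 [0.5324 0.2844 0.0825]
 [0.5372 0.2598 0.0825]] yaw -78.41789888877163 0.07268834417624098
centre side [0.5348 0.2721 0.0825]
top hole36 [0.5431 0.2374 0.0825] centre [0.5359 0.2727 0.0825]
[[0.5668 0.2003 0.0825]
 [0.5323 0.1947 0.0825]] centre from end [0.5345 0.271  0.0825]
along -0.5 across x 2.1 [-0.98061466 -0.19594614]
along -0.9 across x 1.0 [-0.98061466 -0.19594614]
along 0.5 across x 2.7 [-0.98061466 -0.19594614]
[[0.54195752 0.236652   0.08507031 0.00178527]]
```

The bar is lined up with the cradle to within about 2 mm, with its blue end over the blue pocket. I'll trim and lower.

```bash
python3 go.py .5382 .2722 .02 11.2
```

```text
t 28.25 pos [0.5374 0.2722 0.0454] yaw 11.18 open 0.361 F [-0.1 -0.2 -1.9] j [16. 40. 92.  0. 48.  5.]
shift mm [25.4  0.8  0.1] turn [-0.02 -0.   -0.04]
```

Request:
{"method": "play_rows", "body": {"motion": [[[6, 1, 0], [0, 0, 0], 0.2], [[12, 1, 0], [0, 0, 0], 0.2], [[18, 1, 0], [0, 0, 0], 0.2], [[23, 1, 0], [0, 0, 0], 0.2], [[27, 1, 0], [0, 0, 0], 0.2], [[30, 1, 0], [0, 0, 0], 0.2], [[30, 1, 0], [0, 0, 0], 0.2]]}}

```text
time_s: 28.95
position: [0.5376, 0.2721, 0.0145]
tcp_rot: [[-0.001, 0.981, 0.194], [-0.0, 0.194, -0.981], [-1.0, -0.001, 0.0]]
force: [-0.5, -0.4, -1.6]
opening: 0.362
```

```bash
python3 go.py .5382 .2722 -.003 11.2
python3 - <<'E'
from rig import bot
from h import *
for n in("side","top"):
    b=bot.capture(n);np.savez(n+"5.npz",**b)
    if n=="side": crop(b["img"],250,280,100,130,5,"pics/r3.png")
    else: crop(b["img"],160,240,110,80,7,"pics/r4.png")
E
```

```text
t 28.95 pos [0.5376 0.2721 0.0145] yaw 11.17 open 0.362 F [-0.5 -0.4 -1.6] j [16. 43. 93.  0. 45.  5.]
shift mm [17.5  0.6  0. ] turn [-0.03  0.    0.06]
```

View pics/r3.png

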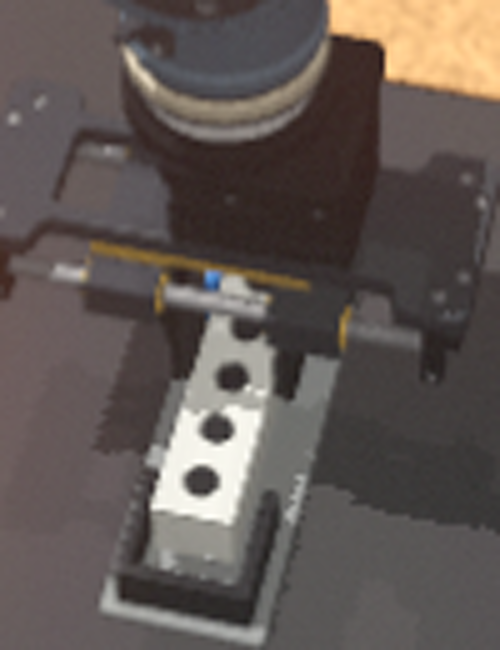

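View pics/r4.png

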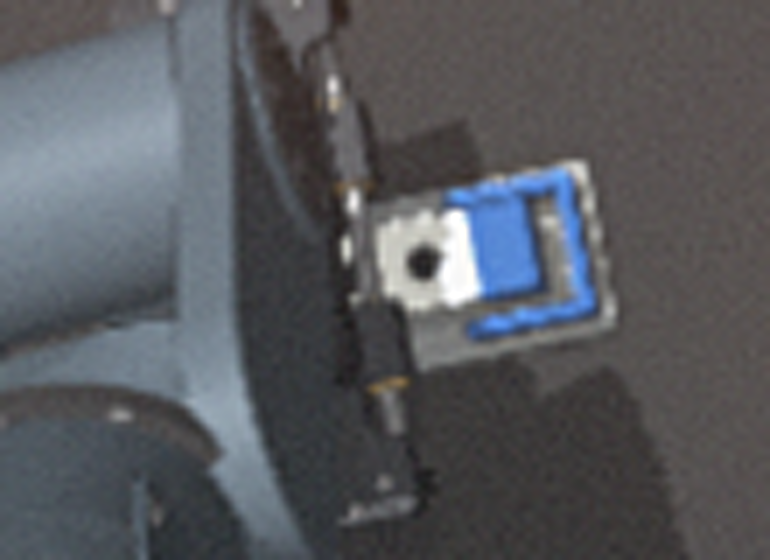

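Request:
{"method": "play_rows", "body": {"motion": [[[3, 0, 0], [0, 0, 0], 0.2], [[6, 0, 0], [0, 0, 0], 0.2], [[9, 0, 0], [0, 0, 0], 0.2], [[11, 0, 0], [0, 0, 0], 0.2], [[13, 0, 0], [0, 0, 0], 0.2], [[15, 0, 0], [0, 0, 0], 0.2], [[16, 0, 0], [0, 0, 0], 0.2]]}}

```text
time_s: 29.75
position: [0.5379, 0.2722, -0.0012]
tcp_rot: [[-0.0, 0.981, 0.194], [-0.0, 0.194, -0.981], [-1.0, -0.0, 0.0]]
force: [0.0, -0.1, -2.0]
opening: 0.364
```

```bash
python3 go.py .5382 .2722 -.003 11.2
```

```text
t 29.75 pos [ 0.5379  0.2722 -0.0012] yaw 11.17 open 0.364 F [ 0.  -0.1 -2. ] j [16. 44. 93. -0. 43.  5.]
shift mm [1.8 0.3 0.1] turn [-0.03  0.    0.02]
```

Request:
{"method": "play_rows", "body": {"motion": [[[0.5, 0, 0], [0, 0, 0], 0.2], [[1, 0, 0], [0, 0, 0], 0.2], [[1.5, 0, 0], [0, 0, 0], 0.2], [[1.5, 0, 0], [0, 0, 0], 0.2]]}}

```text
time_s: 30.15
position: [0.538, 0.2722, -0.0024]
tcp_rot: [[-0.0, 0.981, 0.194], [0.0, 0.194, -0.981], [-1.0, -0.0, -0.0]]
force: [0.4, -0.0, -1.8]
opening: 0.361
```

```bash
python3 go.py .5382 .2722 -.003 11.2
```

```text
t 30.15 pos [ 0.538   0.2722 -0.0024] yaw 11.16 open 0.361 F [ 0.4 -0.  -1.8] j [16. 44. 93.  0. 43.  5.]
shift mm [0.6 0.2 0.1] turn [-0.04 -0.    0.  ]
```

Request:
{"method": "play_rows", "body": {"motion": [[[0.5, 0, 0], [0, 0, 0], 0.2], [[1, 0, 0], [0, 0, 0], 0.2], [[1.5, 0, 0], [0, 0, 0], 0.2], [[1.5, 0, 0], [0, 0, 0], 0.2]]}}

```text
time_s: 30.55
position: [0.5381, 0.2723, -0.0028]
tcp_rot: [[0.0, 0.981, 0.194], [0.0, 0.194, -0.981], [-1.0, 0.0, 0.0]]
force: [-1.8, 0.1, 5.1]
opening: 0.363
```

```bash
python3 go.py .5382 .2722 -.003 11.2
```

```text
t 30.55 pos [ 0.5381  0.2723 -0.0028] yaw 11.17 open 0.363 F [-1.8  0.1  5.1] j [16. 44. 93. -0. 43.  5.]
shift mm [0.2 0.1 0.1] turn [-0.03  0.   -0.03]
```

The bar is on the floor, with about 7 N of contact. I'll release it and rise.

Request:
{"method": "play_rows", "body": {"motion": [[[0, 0, 0], [0, 0, 0], 0.45], [[0, 0, 0], [0, 0, 0], 0.6], [[0, 0, 0], [0, 0, 0], 0.7], [[0, 0, 0], [0, 0, 0], 0.7], [[-10, 0, 0], [0, 0, 0], 0.7], [[-40, 0, 0], [0, 0, 0], 0.7], [[-80, 0, 0], [0, 0, 0], 0.7], [[-130, 0, 0], [0, 0, 0], 0.7]]}}

```text
time_s: 31.35
position: [0.5366, 0.2717, 0.1263]
tcp_rot: [[-0.004, 0.981, 0.194], [-0.001, 0.194, -0.981], [-1.0, -0.004, 0.0]]
force: [1.2, 0.4, 0.3]
opening: 0.701
```

Request:
{"method": "play_rows", "body": {"motion": [[[-50, 0, 0], [0, 0, 0], 0.7], [[-70, -40, 0], [0, 0, 0], 0.7], [[-70, -80, 30], [0, 0, 0], 0.7], [[-70, -100, 70], [0, 0, 0], 0.7], [[-70, -100, 110], [0, 0, 0], 0.7], [[-70, -100, 150], [0, 0, 0], 0.7], [[-70, -100, 180], [0, 0, 0], 0.7], [[-70, -100, 180], [0, 0, 0], 0.7]]}}

```text
time_s: 32.15
position: [0.4761, 0.0731, 0.197]
tcp_rot: [[0.002, 0.982, 0.189], [-0.001, 0.189, -0.982], [-1.0, 0.002, 0.002]]
force: [-0.2, -0.1, -0.4]
opening: 0.702
```

Run:
```python
from rig import bot
from h import *
s=bot.read_state();print(s["time_s"],s["position"],s["force"])
for n in("side","top"):
    b=bot.capture(n);np.savez(n+"6.npz",**b);cv2.imwrite(f"pics/{n}_end.png",b["img"])
    if n=="side": crop(b["img"],260,305,75,105,6,"pics/e1.png")
    else: crop(b["img"],165,250,95,60,8,"pics/e2.png")
```

```text
32.15 [0.47609421 0.07308078 0.19697693] [-0.24653528 -0.08136302 -0.35091186]
```

View pics/e1.png

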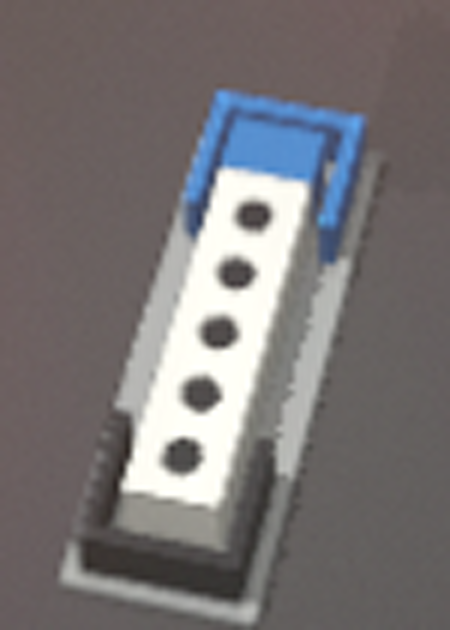

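View pics/e2.png

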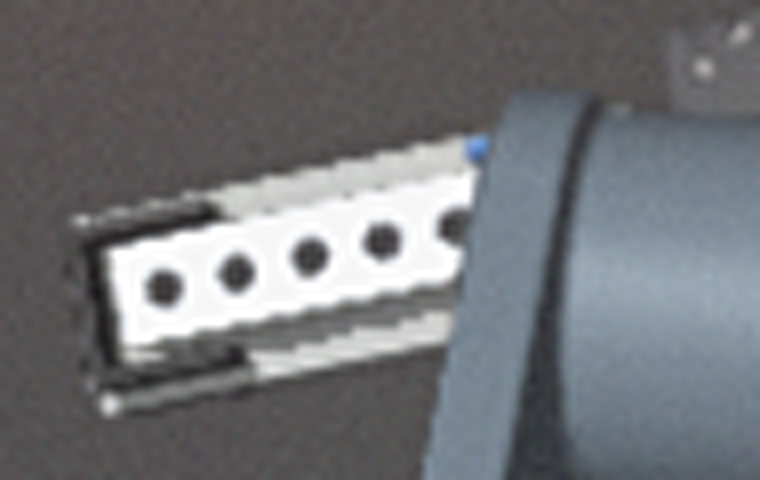

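View pics/top_end.png

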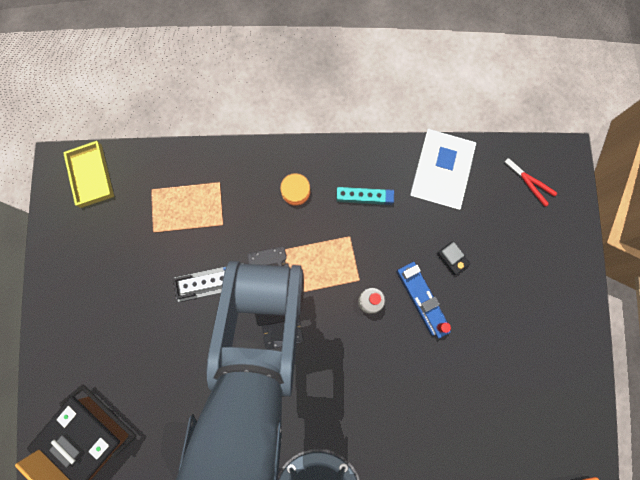

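Run:
```python
from h import *
t=load("top6.npz");s=load("side6.npz")
T=lambda a:(np.array(a,float)+.5)/8-.5+[165,250]
S=lambda a:(np.array(a,float)+.5)/6-.5+[260,305]
th=T([[164,288],[237,273],[310,257],[383,241]]);sh=S([[182,456],[201,394],[218,333],[236,272],[254,215]])
print(tri(t,th,s,sh[:4]).round(4))
C=np.array([.537,.272]);a=np.radians(-78.7);v=np.array([np.cos(a),np.sin(a)]);w=np.array([-v[1],v[0]])*-1
for h,off in((plane(t,th,.036),.024),(plane(s,sh,.036),.012)):
    d=h[-1]-h[0];u=d/np.linalg.norm(d);c=h.mean(0)+off*u
    print("yaw",np.degrees(np.arctan2(d[1],d[0])).round(2),c.round(4),"along",((c[:2]-C)@v*1000).round(1),"across",((c[:2]-C)@w*1000).round(1))
for f in("cleaver",):
    a0=load("top0.npz")["img"][215:320,355:475].astype(int);a1=t["img"][215:320,355:475].astype(int);print(np.abs(a0-a1).max(2)[25:60,85:].mean(),np.abs(a0-a1).max(2)[70:,0:30].mean())
    r0=load("top0.npz")["img"][165:210,275:315].astype(int);print(np.abs(r0-t["img"][165:210,275:315]).mean())
```

```text
[[5.252e-01 3.318e-01 3.660e-02 6.000e-04]
 [5.298e-01 3.082e-01 3.620e-02 6.000e-04]
 [5.348e-01 2.847e-01 3.590e-02 4.000e-04]
 [5.395e-01 2.609e-01 3.670e-02 6.000e-04]]
yaw -78.62 [0.5374 0.273  0.036 ] along -0.9 across -0.6
yaw -78.84 [0.5368 0.2725 0.036 ] along -0.6 across 0.1
10.133877551020408 3.6352380952380954
2.436111111111111
```

Run:
```python
from rig import bot
from h import *
for f in("top0.npz","top6.npz"):
    im=load(f)["img"];hs=cv2.cvtColor(im,cv2.COLOR_BGR2HSV)
    o=[]
    for lo,hi,(x,y,w,h) in(((18,120,120),(35,255,255),(440,240,40,40)),((0,150,100),(8,255,255),(355,285,35,35)),((8,150,100),(25,255,255),(275,165,45,50))):
        m=cv2.moments(cv2.inRange(hs[y:y+h,x:x+w],np.array(lo),np.array(hi)),True);o+=[round(m["m10"]/m["m00"]+x,1),round(m["m01"]/m["m00"]+y,1)]
    print(f,o)
s=bot.read_state();print(s["time_s"],np.abs(s["qvel"]).max(),s["force"])
print(bot.hand_in())
```

```text
top0.npz [460.2, 265.1, 374.7, 298.6, 297.2, 199.1]
top6.npz [460.2, 265.1, 374.6, 298.6, 296.9, 199.2]
32.25 2.0870947040047154 [-0.12891504  0.0393432   0.14013012]
the job is handed in; nothing more can be done
None
```

The bar lies flat in the cradle with its blue end in the blue pocket, and I handed the job in at 32.25 s of the 69 s allowed. The hand-in reports no verdict.

**What I did:** I pulled the jaw back about 44 mm by its red knob. I then lifted the bar by its plain end, the one by the cleaver, laid it on the near cork pad and let go. I took it up again by its middle, set it in the cradle and let go. Contact with the cradle floor was about 7 N.

**What went wrong:** The first grasp on the bar missed. The finger tips appear about 20 mm above the reported TCP, so they slid over the bar's top edges and turned it about 30° in the open vise. The bar stayed flat on the vise bed. I measured the tips from the side camera, lowered the TCP to suit and grasped it again.

**Last checks:**

| Check | Result | Allowed |
|---|---|---|
| Bar centre along the cradle | within 1 mm | 14 mm |
| Bar centre across the cradle | within 1 mm | 9 mm |
| Bar's line against the cradle's | within 0.2° | 0.15 rad (8.6°) |
| Bar top height, two views | 36–37 mm, matching the 36 mm expected on the floor | — |
| Cleaver, bottle and reel, moved since the start | at most 0.3 pixel, under 1 mm | 15 mm |
| Jaw | still open in the last top picture | more than 30 mm open |

At hand-in the arm was clear of everything and the force reading was about zero. The jaw's travel is taken from the knob pull and the pictures, because the robot gives no reading for it. I also have no direct reading that the three steps along the way were counted.

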